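# Lock the soldering stand's spindle

### The job

Lock the spindle of the soldering stand: turn the upright spindle until its flat squarely faces the slanting clamp screw, and only then take the largest of the three T-handled hex keys from the rack, put it fully into the screw's socket and turn the screw clockwise until it is tight. Stand the key back in the hole it came from, fully down, and leave the other keys and everything else on the bench where they are.

Things in the scene. Friction and masses are not known exactly. Their poses are not given: they have to be found in the camera images.
- spindle (a joint): Turning angle of the stand's upright spindle (rad), positive counter-clockwise from above. At 0 its flat faces the clamp screw exactly (the flat's normal points to the stand's -x). Range -3 to 3, starts between 0.5 and 1.4, turns stiffly (0.12 N m of friction), stays where it is left.
- spindle_top (a point): Centre of the spindle's top end, 142 mm above the bench. Bright steel bar of D section, 28 mm in diameter, with one flat all along it 9 mm from its axis (23 mm from flat to round back), standing 77 mm clear of the stand's hub and brass washer. Axes turn with it: z up, the flat's normal is -x.
- screw (a joint): Turning angle of the clamp screw (rad). It grows as the screw is tightened: clockwise for someone looking into its socket. Starts loose between 0 and 0.25, tight against its stop at 1.0. About 0.06 N m of friction; the key has 8 degrees of play in it either way; stays where it is left, does not move along its axis.
- socket (a point): Centre of the floor of the hex socket in the clamp screw's round steel head (25 mm wide). z points out of the socket along the screw's axis, up and away from the spindle, 35 degrees from vertical. Socket 14 mm deep, 15 mm across flats; x and y turn with the screw, x is square to a pair of flats. It is 38 mm from the spindle's axis, 69 mm above the bench.
- stand: Soldering stand: dark metal, fixed to the bench. Round foot 150 mm wide and 14 mm thick, upright hub 56 mm wide to 62 mm high, with a slanting round boss on its -x side that carries the clamp screw. Origin at the centre of the foot's underside, on the spindle's axis; z up.
- rack: Key rack: pale wooden block fixed to the bench, 56 (x) x 210 (y) x 66 mm high, with three vertical through holes 19 mm wide at y = -70, 0 and 70 mm. A key stands in each, in any order. Origin at the centre of the underside; z up.
- key_large: The 14 mm T-handled hex key, with the longest black cross bar (72 mm; the others 55 and 40); about 300 g. Origin at its tip, z along the key to the handle. From the tip: hex 14 mm across flats to 24 mm (first 4 tapered; x is square to a pair of flats), shank 16 mm wide to 62, collar 28 wide to 66, neck 14 wide to 84. In the rack the collar rests on the rack's top, tip 4 mm above the bench.
- key_bar (a point): Centre of the large key's cross bar, 94 mm from its tip. The bar is 72 mm long along the key's x, 14 mm thick in y and 20 mm high in z (84 to 104 mm from the tip). Same axes as the key. In the rack it is 98 mm above the bench. A grip of 30 to 50 N holds it well.
- key_middle: T-handled hex key standing in the rack: steel, 10 mm across the flats of its hex, black cross-bar handle 55 mm long. Otherwise built exactly like the large key (same lengths, shank, collar and bar section); it would spin in the screw's socket. Not to be moved.
- key_small: T-handled hex key standing in the rack: steel, 8 mm across the flats of its hex, black cross-bar handle 40 mm long. Otherwise built exactly like the large key (same lengths, shank, collar and bar section); it would spin in the screw's socket. Not to be moved.
- flux_dish: White ceramic dish, 60 mm across, 24 mm high; loose bystander, to be left alone.
- tweezers: Steel tweezers lying flat, 150 mm long, 12 mm high; loose bystander, to be left alone.
- charcoal_block: Black charcoal block 80 x 120 x 32 mm; loose bystander, to be left alone.
- firebricks: Pair of stacked buff soldering bricks, 114 x 150 x 60 mm; loose bystander, to be left alone.
- hammer: Small hammer lying on the bench at the left; loose bystander, to be left alone.
- ring_clamp: Wooden ring clamp 130 x 22 x 26 mm lying at the right; loose bystander, to be left alone.
Mind the look-alikes: they are no part of the job. What is shaped like the stand but blue or orange is not meant.

How it is judged:
By the outcome, as a careful person would: the job done as asked, in the order asked, and still so for the second after the job is handed in, with the robot touching nothing.
It also fails if it takes over 72 s, if anything falls off the work surface, if the arm or the gripper's body presses on something with over 40 N, if the wrist force passes 120 N, or if a joint passes its speed limit or range.

### The arm

A 6-joint arm with a two-finger parallel gripper is mounted at the origin on the work surface. World frame = base frame: x ahead of the robot, y to its left, z up, the work surface at z = 0. Lengths are in m, angles in rad, forces in N, time in s.
With the tool pointing down it reaches from about 0.225 to 0.725 m from the base axis. Payload 3.1 kg.
Tool frame: the origin (TCP) lies between the finger pads; the fingertips stand 19 mm ahead of it and the grasp point (between the pads) is the TCP; z points along the fingers, y is the line along which they close (so a half turn about z gives the same grasp; the last joint's range is limited). The gripper opens to 85 mm and grips with 20 to 120 N. Pads are 22 mm wide; open, the fingers measure 114 mm over their backs; the gripper's body (76 mm by 85 mm) begins 54 mm behind the grasp point. The pads swing forward as they close: fully open they stand 13 mm farther back than shut.
Start: joints at [-1.449, 0.048, 0.099, 1.622, 0, 1.443], TCP at [0.13, -0.509, 0.25] pointing down, gripper open.
Joint ranges: [-2.91, 2.91], [-0.99, 1.94], [-1.21, 1.42], [-2.12, 2.29], [-1.49, 1.47], [-3.14, 3.14]. Speed limits (rad/s): [2.79, 2.79, 3.14, 3.14, 3.14, 3.14].

### API

Orientations are given as a unit quaternion [w, x, y, z].
In Python, from workcell import read_state, eyes, ticket gives the robot as it stands.
- The arm moves only by the shell command python3 -m jog 'ROWS' [OPENING] [FORCE]. ROWS is JSON, a list of rows, each a list of 4 numbers: the shift along the tool's x, y, z normalised to -1 to 1, where 1 is 4 cm, then the turn about the tool's z normalised to -1 to 1, where 1 is 6 degrees. In form: [[x, y, z, roll], ...]. A call has 1 to 12 rows; each row shifts and turns the commanded pose from where the row before left it, along the tool's axes as they then stand; what a row does not reach is not made up. A row lasts 1/10 s, in which the tool goes at most 50 mm and 8.59 degrees, less where a joint would pass 70% of its speed; a pose out of reach is approached as far as the arm can. A call with a number of a shift or a turn outside -1 to 1 is refused whole. A call with a gripper value outside its range is refused whole. OPENING is the opening, from 0 (shut) to 1 (fully open), set as the call begins (- or left out, the last holds). The fingers move at their own pace and stop on an object; FORCE is the grip in N (left out, the last holds). Time passes only in rows, so rows that do not move let the fingers close. It gives the time, the measured TCP pose, the force, the opening and the grip force at its end, in the units of the state.
- read_state(): the state, without advancing time (a new reading comes with each control period).
- eyes.read_camera(name): name is "scene" or "top" or "wrist"; returns a dict with "image" (384x512x3 uint8, red, green, blue), "z_map" (384x512 float32, m along the optical axis (not along the pixel's ray), 0 where there is no reading), "fx", "fy", "cx", "cy" (pixels), "R" (3x3) and "t" (3): a world point X has camera coordinates R X + t. Camera axes: x right, y down, z forward; pixel columns grow to the right and rows downward; lengths in m; the calibration is good to about 2 mm. A picture is of the moment at which its call begins.
- ticket.finish_job(): hands the job in; it is judged then, once.
The state is a dict: "clock": time; "joint_pos": joint angles; "qvel": joint speeds; "effort": joint torques, N m; "eef_pos": TCP position; "tcp_rot": TCP orientation; "wrist_force": force on the tool from outside, world axes, zero at the start; "ft_torque": the same for the moment, N m; "grip_width": finger opening in m; "grip_force": force on a finger pad.
Only numpy, scipy, OpenCV 4.12 (cv2) and the standard library are available. Lean on these libraries where they do the work, as an engineer would, in place of code of your own. Each camera call takes 0.05 s, during which the arm holds its last target. There are 200 camera calls.

## Working session

There is one attempt and no reset: what is moved stays moved. The work goes in short steps, Python scripts to look and compute and a shell command to move; the robot and the scene stay as the last step left them, time stands still between calls to the robot, and variables do not carry over. Pictures are saved under pics/ and viewed, at most 12 in all, crops included, and the job is handed in when it is done.

```bash
ls; mkdir -p pics; cat > h.py <<'E'
import numpy as np, cv2
from workcell import read_state, eyes, ticket
def snap(n,fn=None):
    c=eyes.read_camera(n); np.savez('/tmp/%s.npz'%n,**c)
    if fn: cv2.imwrite('pics/'+fn,c['image'][:,:,::-1])
    return c
def load(n): return dict(np.load('/tmp/%s.npz'%n))
def cloud(c):
    z=c['z_map']; v,u=np.mgrid[:z.shape[0],:z.shape[1]]
    p=np.stack([(u-c['cx'])/c['fx']*z,(v-c['cy'])/c['fy']*z,z],-1)
    w=(p-c['t'])@c['R']; w[z==0]=np.nan; return w
def ray(c,u,v,h):
    d=c['R'].T@np.array([(u-c['cx'])/c['fx'],(v-c['cy'])/c['fy'],1]); o=-c['R'].T@c['t']
    return o+d*(h-o[2])/d[2]
def proj(c,X):
    p=c['R']@np.array(X)+c['t']; return p[0]/p[2]*c['fx']+c['cx'],p[1]/p[2]*c['fy']+c['cy']
def Rq(q):
    w,x,y,z=q; from scipy.spatial.transform import Rotation as R
    return R.from_quat([x,y,z,w]).as_matrix()
E
python3 - <<'E'
from h import *
a=snap('top','top0.png'); b=snap('scene','scene0.png')
cv2.imwrite('pics/both.png',cv2.resize(np.vstack([a['image'],b['image']])[:,:,::-1],(400,600)))
for c in(a,b): print(-c['R'].T@c['t'],c['fx'],c['R'].round(2).tolist())
E
```

```text
pics
[0.3154678  0.01122459 1.45386451] 429.93267472559256 [[0.01, -1.0, 0.01], [-0.99, -0.02, -0.17], [0.17, -0.01, -0.99]]
[1.09527955 0.43733911 1.06879656] 376.15951294409206 [[-0.66, 0.75, 0.01], [0.6, 0.54, -0.59], [-0.45, -0.38, -0.81]]
```

View pics/top0.png

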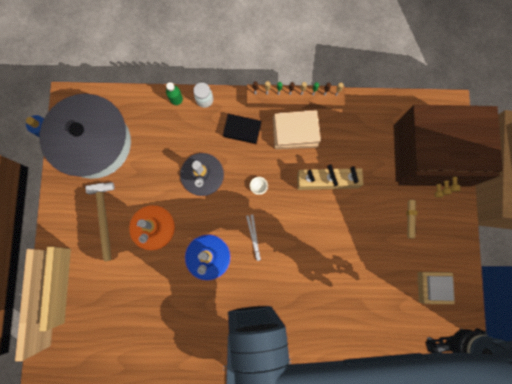

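View pics/scene0.png

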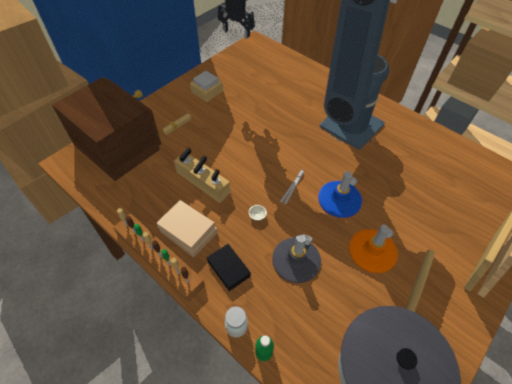

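Dark stand is at top pixel (201,174), with the blue (208,257) and orange (152,228) look-alikes ruled out by colour. The rack is at (331,178), with keys at about (311,175), (333,175) and (354,176). Next I measure these and take a close crop.

```bash
python3 - <<'E'
from h import *
a=load('top'); w=cloud(a); im=a['image'].astype(int)
hsv=cv2.cvtColor(a['image'],cv2.COLOR_RGB2HSV)
# foot: dark-gray low-sat in window
W=np.zeros(im.shape[:2],bool); W[145:205,172:232]=1
m=W&(w[...,2]>.008)&(w[...,2]<.022)
(x,y),r=cv2.minEnclosingCircle(np.argwhere(m)[:,::-1].astype(np.float32)); print('foot',ray(a,x,y,.014),r)
p=w[m]; A=np.c_[2*p[:,:2],np.ones(len(p))]; print(m.sum(),p.min(0),p.max(0))
m=W&(w[...,2]>.13); print('spindle top pts',w[m].round(4).tolist()[:40])
m=W&(w[...,2]>.066)&(w[...,2]<.125); print('mid',[(x.round(3)).tolist() for x in w[m]][:60])
W[:]=0; W[160:195,290:370]=1
m=W&(w[...,2]>.055)&(w[...,2]<.075); rc=cv2.minAreaRect(np.argwhere(m)[:,::-1].astype(np.float32)); print(rc,[ray(a,*q,.066).round(4).tolist() for q in cv2.boxPoints(rc)])
m=(W&(hsv[...,2]<60)&(w[...,2]>.08)).astype(np.uint8)
n,l,s,c=cv2.connectedComponentsWithStats(m)
for i in range(1,n):
    q=np.argwhere(l==i)[:,::-1].astype(np.float32)
    if len(q)<8: continue
    rc=cv2.minAreaRect(q); P=[ray(a,*k,.108) for k in cv2.boxPoints(rc)]
    print('key',ray(a,*rc[0],.108).round(4),np.linalg.norm(P[0]-P[1]).round(3),np.linalg.norm(P[2]-P[1]).round(3),[k[:2].round(3).tolist() for k in P],np.nanmean(w[l==i],0).round(4))
f=lambda c,y0,y1,x0,x1,s:cv2.resize(c['image'][y0:y1,x0:x1],None,fx=s,fy=s,interpolation=cv2.INTER_CUBIC)
b=load('scene')
A=f(a,140,210,165,375,3.8)
B=f(b,220,290,260,330,5); C=f(b,140,210,165,235,5)
out=np.zeros((A.shape[0]+350,798,3),np.uint8); out[:A.shape[0],:A.shape[1]]=A; out[A.shape[0]:,:350]=B; out[A.shape[0]:,400:750]=C
cv2.imwrite('pics/crop1.png',out[:600,:,::-1]); print(out.shape)
E
```

```text
foot [0.60957625 0.18239777 0.014     ] 32.88246536254883
977 [0.52951874 0.10477525 0.00801081] [0.69976639 0.27456221 0.02131303]
spindle top pts [[0.6308, 0.2048, 0.1412], [0.6307, 0.2016, 0.1419], [0.6308, 0.1985, 0.1418], [0.6303, 0.1951, 0.1443], [0.626, 0.21, 0.1476], [0.6275, 0.2078, 0.1414], [0.6273, 0.2045, 0.1425], [0.6279, 0.2017, 0.1402], [0.6263, 0.1976, 0.1471], [0.6277, 0.1953, 0.1417], [0.6276, 0.1921, 0.1421], [0.6241, 0.2107, 0.142], [0.6237, 0.2073, 0.1439], [0.6246, 0.2047, 0.1405], [0.6242, 0.2013, 0.1422], [0.6251, 0.1987, 0.1386], [0.624, 0.1949, 0.1438], [0.6245, 0.192, 0.1419], [0.6247, 0.189, 0.1412], [0.6214, 0.214, 0.1397], [0.6222, 0.2114, 0.1366], [0.6216, 0.2079, 0.1391], [0.6226, 0.2053, 0.1353], [0.6215, 0.2015, 0.1404], [0.6209, 0.198, 0.143], [0.6211, 0.195, 0.1422], [0.6217, 0.1921, 0.1402], [0.6223, 0.1893, 0.1379], [0.6166, 0.2129, 0.1465], [0.6173, 0.2102, 0.1439], [0.6179, 0.2074, 0.1415], [0.6186, 0.2047, 0.1386], [0.6168, 0.2004, 0.1467], [0.6173, 0.1976, 0.1449], [0.6193, 0.1957, 0.1365], [0.6171, 0.1912, 0.1462], [0.6208, 0.1902, 0.1305], 
[... 1378 characters left out ...]
72], [0.597, 0.199, 0.076], [0.598, 0.197, 0.069], [0.598, 0.194, 0.067]]
((330.06805419921875, 177.29103088378906), (17.31192398071289, 63.85905075073242), 88.60282135009766) [[0.6263, -0.1248, 0.066], [0.6352, -0.3368, 0.066], [0.5768, -0.3367, 0.066], [0.5681, -0.1262, 0.066]]
key [ 0.6015 -0.2297  0.108 ] 0.012 0.066 [[0.631, -0.215], [0.635, -0.227], [0.572, -0.244], [0.568, -0.233]] [ 0.6046 -0.23    0.106 ]
key [ 0.6034 -0.2998  0.108 ] 0.013 0.051 [[0.627, -0.288], [0.63, -0.301], [0.58, -0.312], [0.577, -0.299]] [ 0.6039 -0.3006  0.1057]
key [ 0.5983 -0.1603  0.108 ] 0.01 0.035 [[0.613, -0.15], [0.616, -0.158], [0.584, -0.171], [0.58, -0.162]] [ 0.5983 -0.161   0.107 ]
(616, 798, 3)
```

View pics/crop1.png

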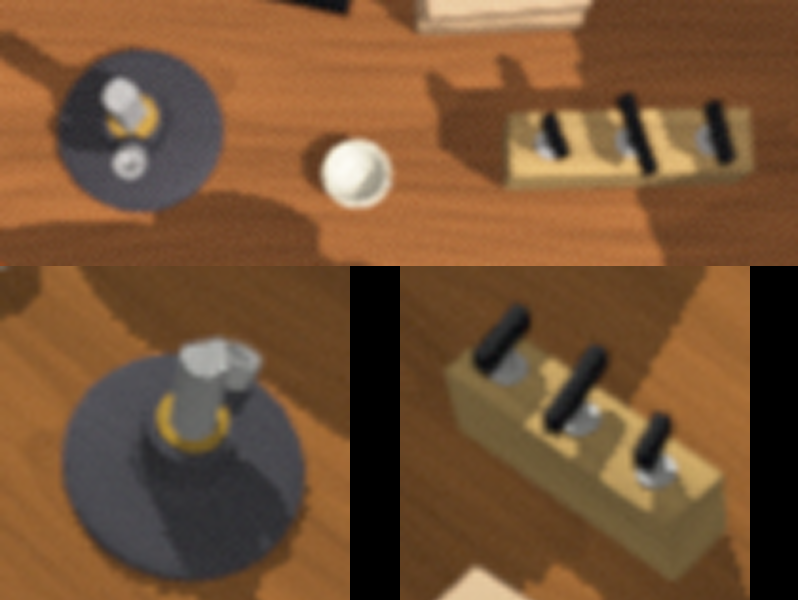

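The crop shows the longest bar on the rack's middle key, at about top pixel (333,176). The spindle's D end is up and left, and the screw head sits below it at crop (130,160). I'll work out the screw's direction and the tool axes, then move to look from the wrist camera.

```bash
python3 - <<'E'
from h import *
a=load('top')
print('screw head mouth',ray(a,199.2,182.1,.0805),'spindle top c', np.array([.6178,.2015]))
w=cloud(a); W=np.zeros(a['z_map'].shape,bool); W[145:205,172:232]=1
m=W&(w[...,2]>.136)&(w[...,2]<.147); print(w[m].mean(0),w[m].min(0),w[m].max(0))
m=W&(w[...,2]>.066)&(w[...,2]<.095)&(w[...,0]<.595);print(w[m].mean(0))
s=read_state(); R=Rq(s['tcp_rot']); print(R.round(4),s['eef_pos'],s['clock'])
print((R.T@(np.array([.56,.2,.28])-s['eef_pos'])/.04).round(2))
E
```

```text
screw head mouth [0.57540618 0.197423   0.0805    ] spindle top c [0.6178 0.2015]
[0.61907468 0.20187928 0.14107702] [0.60602888 0.18901133 0.13609613] [0.63081781 0.2140379  0.14669041]
[0.57912362 0.20047033 0.07556867]
[[ 9.690e-01  2.472e-01 -2.000e-04]
 [ 2.472e-01 -9.690e-01  2.100e-03]
 [ 3.000e-04 -2.100e-03 -1.000e+00]] [ 0.12970614 -0.50819922  0.24923747] 0.1
[ 14.8  -14.5   -0.73]
```

```bash
python3 -m jog '[[0.85,-0.85,-0.1,0],[0.85,-0.85,-0.1,0],[0.85,-0.85,-0.1,0],[0.85,-0.85,-0.1,0],[0.85,-0.85,-0.1,0],[0.85,-0.85,-0.1,0],[0.85,-0.85,0,0],[0.85,-0.85,0,0],[0.85,-0.85,0,0],[0.85,-0.85,0,0],[0.85,-0.85,0,0]]' 1 40; python3 -m jog '[[0.85,-0.85,0,0],[0.85,-0.85,0,0],[0.85,-0.85,0,0],[0.85,-0.85,0,0],[0.85,-0.85,0,0],[0.6,-0.5,0,0],[0,0,0,0],[0,0,0,0]]'; python3 - <<'E'
from h import *
c=snap('wrist','w1.png'); s=read_state(); print(s['joint_pos'],Rq(s['tcp_rot']).round(3).tolist(),c['fx'],(-c['R'].T@c['t']).round(3))
E
```

```text
clock: 1.2
eef_pos: [0.4001, -0.0518, 0.274]
tcp_rot: [0.0, 0.992, 0.125, 0.0]
wrist_force: [0.2, -0.4, 0.3]
grip_width: 0.0852
grip_force: 0.0
clock: 2.0
eef_pos: [0.5403, 0.1784, 0.2731]
tcp_rot: [0.0, 0.992, 0.125, -0.001]
wrist_force: [-0.1, 0.7, 0.6]
grip_width: 0.0853
grip_force: 0.0
[ 2.00320379e-01  1.73507425e-01  2.82251445e-01  1.68145628e+00
 -5.27013293e-04  3.09201979e+00] [[0.969, 0.247, -0.002], [0.247, -0.969, -0.001], [-0.002, 0.0, -1.0]] 344.08980919794527 [0.616 0.198 0.397]
```

View pics/w1.png

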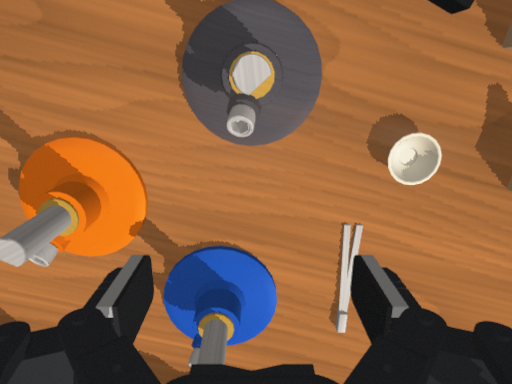

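The wrist view shows the spindle top at (252,74), the screw head at (241,123) and the fingers at the bottom. I'll measure the D shape, the head and the socket hex.

```bash
python3 - <<'E'
from h import *
c=load('wrist'); w=cloud(c); W=np.zeros(c['z_map'].shape,bool); W[0:150,170:335]=1
g=c['image'].astype(int)
m=W&(abs(w[...,2]-.0140)<.006)
q=np.argwhere(m)[:,::-1].astype(np.float32); (x,y),r=cv2.minEnclosingCircle(q); print('foot',ray(c,x,y,.014),r)
m=(W&(w[...,2]>.136)).astype(np.uint8); cs,_=cv2.findContours(m,0,1); k=max(cs,key=cv2.contourArea)[:,0]
P=np.array([ray(c,u,v,.142)[:2] for u,v in k.astype(float)]); (x,y),r=cv2.minEnclosingCircle(P.astype(np.float32)); print('top',x,y,r)
O=np.array([x,y]); d=P-O; an=np.degrees(np.arctan2(d[:,1],d[:,0])); rr=np.hypot(*d.T)*1e3
o=np.argsort(an)
print([(int(an[i]),round(rr[i],1)) for i in o])
# screw head plane
m=W&(w[...,2]>.072)&(w[...,2]<.1)&(np.hypot(w[...,0]-.575,w[...,1]-.198)<.02)
p=w[m]; ce=p.mean(0); n=np.linalg.svd(p-ce,full_matrices=False)[2][2]; print('head',ce,n,len(p))
A=cv2.resize(c['image'][30:150,190:330],None,fx=5,fy=5,interpolation=cv2.INTER_CUBIC); cv2.imwrite('pics/w1c.png',A[:,:,::-1])
E
```

```text
foot [0.62287637 0.19913857 0.014     ] 73.8736572265625
top 0.6186946034431458 0.19831617176532745 0.013982580043375492
[(-178, np.float64(13.3)), (-175, np.float64(13.8)), (-172, np.float64(13.0)), (-169, np.float64(12.3)), (-166, np.float64(11.6)), (-162, np.float64(10.9)), (-158, np.float64(10.3)), (-153, np.float64(9.7)), (-149, np.float64(9.9)), (-144, np.float64(9.5)), (-138, np.float64(9.1)), (-132, np.float64(8.9)), (-126, np.float64(8.8)), (-120, np.float64(8.7)), (-113, np.float64(8.8)), (-107, np.float64(9.0)), (-101, np.float64(9.3)), (-96, np.float64(9.7)), (-91, np.float64(10.1)), (-86, np.float64(10.6)), (-82, np.float64(11.2)), (-79, np.float64(11.8)), (-76, np.float64(12.5)), (-73, np.float64(13.2)), (-70, np.float64(13.2)), (-67, np.float64(13.3)), (-64, np.float64(13.4)), (-61, np.float64(13.5)), (-59, np.float64(13.7)), (-55, np.float64(13.2)), (-52, np.float64(13.5)), (-50, np.float64(13.7)), (-46, np.float64(13.4)), (-44, np.float64(13.7)), (-40, np.float64(13.5)), (-36, np.float64(13.3)), (-34, np.float64(13.7)), (-30, np.float64(13.7)), (-26, np.float64(13.7)
[... 969 characters left out ...]
np.float64(13.4)), (104, np.float64(13.4)), (107, np.float64(13.5)), (110, np.float64(13.5)), (113, np.float64(13.6)), (115, np.float64(13.8)), (118, np.float64(13.9)), (122, np.float64(13.5)), (124, np.float64(13.7)), (127, np.float64(13.9)), (131, np.float64(13.6)), (133, np.float64(13.9)), (137, np.float64(13.7)), (141, np.float64(13.5)), (145, np.float64(13.4)), (147, np.float64(13.8)), (151, np.float64(13.8)), (155, np.float64(13.9)), (158, np.float64(13.5)), (162, np.float64(13.6)), (166, np.float64(13.9)), (168, np.float64(13.6)), (171, np.float64(13.3)), (175, np.float64(13.7)), (178, np.float64(13.4))]
head [0.57900502 0.19803621 0.0798532 ] [ 0.18234504  0.02672352 -0.98287138] 639
```

View pics/w1c.png

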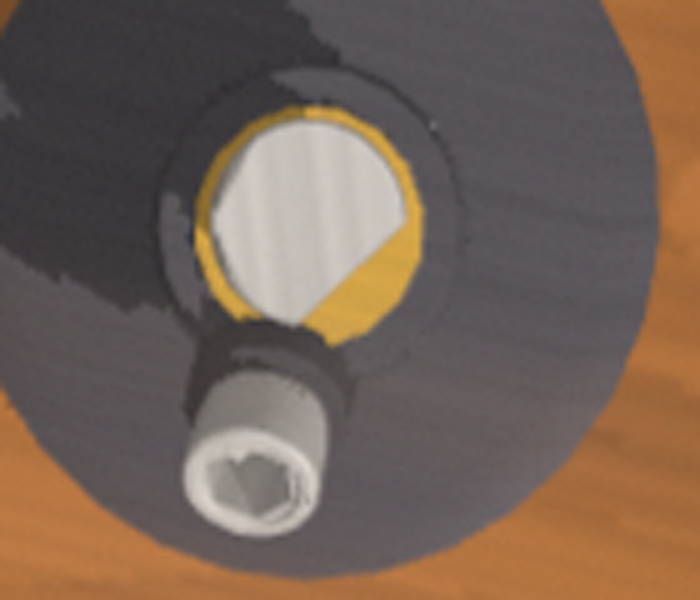

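```bash
python3 -m jog '[[0.69,-0.015,0,-1],[0.67,-0.085,0,-1],[0.66,-0.16,0,-1],[0,0,0,-1],[0,0,0,-1],[0,0,0,-1],[0,0,0,-1],[0,0,0,-1],[0,0,0,-1],[0,0,0,-1],[0,0,0,-1],[0,0,0,-1]]' 0.6; python3 -m jog '[[0,0,0,-1],[0,0,0,-1],[0,0,0,-1],[0,0,0,-1],[0,0,0,-1],[0,0,0,-1],[0,0,0,-1],[0,0,0,-1],[0,0,0,-1],[0,0,0,-1],[0,0,0,0],[0,0,0,0]]';python3 - <<'E'
from h import *
s=read_state(); R=Rq(s['tcp_rot']); print(R.round(4).tolist(),s['joint_pos'].round(3) if hasattr(s['joint_pos'],'round') else s['joint_pos'])
print('yaw x',np.degrees(np.arctan2(R[1,0],R[0,0])), R.T@(np.array([.6201,.2006,.130])-s['eef_pos'])/.04)
c=load('wrist')
g=cv2.cvtColor(c['image'],cv2.COLOR_RGB2GRAY)[100:145,215:265]
b=(g>175).astype(np.uint8); cs,_=cv2.findContours(b,0,1); k=cv2.convexHull(max(cs,key=cv2.contourArea)); e=cv2.fitEllipse(k); print(e,len(k))
print(ray(c,e[0][0]+215,e[0][1]+100,.0805))
E
```

```text
clock: 3.25
eef_pos: [0.6117, 0.2136, 0.2753]
tcp_rot: [0.0, 0.729, 0.685, 0.0]
wrist_force: [0.2, -0.1, 1.4]
grip_width: 0.0511
grip_force: 0.0
clock: 4.45
eef_pos: [0.6119, 0.2143, 0.275]
tcp_rot: [0.0, 0.292, 0.957, 0.0]
wrist_force: [0.2, -0.2, -0.4]
grip_width: 0.0511
grip_force: 0.0
[[-0.83, 0.5578, 0.0005], [0.5578, 0.83, -0.0001], [-0.0004, 0.0002, -1.0]] [ 0.234  0.399  0.56   1.731 -0.     0.825]
yaw x 146.09942589128977 [-0.3605449  -0.17074569  3.62451644]
((25.138643264770508, 25.93651580810547), (19.597761154174805, 25.91828155517578), 97.35945892333984) 15
[0.57404463 0.19730159 0.0805    ]
```

```bash
python3 -m jog '[[-0.36,-0.17,0.6,0],[0,0,1,0],[0,0,1,0],[0,0,0.7,0],[0,0,0.32,0],[0,0,0,0],[0,0,0,0]]'; python3 -m jog '[[0,0,0,0],[0,0,0,0],[0,0,0,0],[0,0,0,0],[0,0,0,0],[0,0,0,0]]' 0.1 60;  python3 - <<'E'
from h import *
s=read_state(); R=Rq(s['tcp_rot']); print('yaw x',np.degrees(np.arctan2(R[1,0],R[0,0])),s['ft_torque'],R[2])
E
```

```text
clock: 5.15
eef_pos: [0.621, 0.2019, 0.1312]
tcp_rot: [0.001, 0.29, 0.957, 0.0]
wrist_force: [0.4, 0.1, 1.0]
grip_width: 0.0512
grip_force: 0.0
clock: 5.75
eef_pos: [0.6211, 0.2011, 0.1325]
tcp_rot: [0.002, 0.29, 0.957, -0.0]
wrist_force: [-3.8, -3.5, 6.4]
grip_width: 0.0214
grip_force: 61.1
yaw x 146.28272486471099 [-0.58411737  0.47373469  0.04206456] [-3.33181279e-03  6.41340129e-04 -9.99994244e-01]
```

```bash
python3 -m jog '[[-0.006,0,0,0.918],[-0.006,0,0,0.918],[-0.006,0,0,0.918],[-0.006,0,0,0.918],[-0.006,0,0,0.918],[-0.006,0,0,0.918],[-0.006,0,0,0.918],[-0.006,0,0,0.918],[-0.006,0,0,0.918],[-0.006,0,0,0.918],[0,0,0,0],[0,0,0,0]]';   python3 - <<'E'
from h import *
s=read_state(); R=Rq(s['tcp_rot']); print('yaw x',np.degrees(np.arctan2(R[1,0],R[0,0])),s['ft_torque'])
E
```

```text
clock: 6.95
eef_pos: [0.6221, 0.1992, 0.1326]
tcp_rot: [0.001, 0.7, 0.714, 0.001]
wrist_force: [-3.8, -3.1, 7.2]
grip_width: 0.0218
grip_force: 60.8
yaw x 91.17523819459431 [-0.62262743  0.63839025 -0.11372841]
```

```bash
python3 -m jog '[[0,0,0,0],[0,0,0,0],[0,0,0,0],[0,0,-0.6,0],[0,0,-1,0],[-0.7,0,-1,0],[-0.7,0.3,-0.8,0],[-0.7,0.4,-0.3,0],[0,0,0,0],[0,0,0,0]]' 0.6 40;   python3 - <<'E'
from h import *
s=read_state(); R=Rq(s['tcp_rot']); print('yaw x',np.degrees(np.arctan2(R[1,0],R[0,0])),s['joint_pos'])
c=snap('wrist'); w=cloud(c)
near=np.hypot(w[...,0]-.619,w[...,1]-.198)
m=((w[...,2]>.136)&(near<.03)).astype(np.uint8); cs,_=cv2.findContours(m,0,1); k=max(cs,key=cv2.contourArea)[:,0]
P=np.array([ray(c,u,v,.142)[:2] for u,v in k.astype(float)]); (x,y),r=cv2.minEnclosingCircle(P.astype(np.float32)); print('top',x,y,r)
d=P-[x,y]; an=np.degrees(np.arctan2(d[:,1],d[:,0]))%360; rr=np.hypot(*d.T)*1e3
print(sorted((int(a),round(float(q),1)) for a,q in zip(an,rr) if 110<a<250))
u,v=map(int,proj(c,[.595,.198,.1])); print(u,v)
A=cv2.resize(c['image'][max(0,v-60):v+60,max(0,u-70):u+70],None,fx=5,fy=5,interpolation=cv2.INTER_CUBIC); cv2.imwrite('pics/w2c.png',A[:,:,::-1])
E
```

```text
clock: 7.95
eef_pos: [0.6518, 0.1161, 0.2773]
tcp_rot: [-0.0, 0.7, 0.714, 0.0]
wrist_force: [-0.0, -0.1, 0.4]
grip_width: 0.0513
grip_force: 0.0
yaw x 91.15397610058439 [7.47672637e-02 4.44294733e-01 6.24510882e-01 1.75094097e+00
 7.78089029e-04 1.62542295e+00]
top 0.6192358732223511 0.19794587790966034 0.01397168729454279
[(111, 13.8), (115, 13.5), (118, 13.8), (122, 13.6), (124, 14.0), (128, 13.9), (132, 12.9), (132, 13.8), (134, 12.4), (136, 12.0), (139, 11.5), (141, 11.1), (144, 10.7), (147, 10.4), (151, 10.1), (154, 9.8), (158, 9.5), (162, 9.3), (166, 9.2), (170, 9.0), (174, 9.0), (178, 9.0), (183, 9.0), (187, 9.1), (191, 9.2), (195, 9.4), (199, 9.6), (203, 9.9), (208, 9.5), (212, 9.9), (215, 10.3), (218, 10.7), (220, 11.2), (223, 11.6), (225, 12.1), (227, 12.7), (229, 13.2), (231, 13.7), (235, 13.9), (238, 13.5), (242, 13.7), (244, 13.4), (248, 13.7)]
186 73
```

View pics/w2c.png

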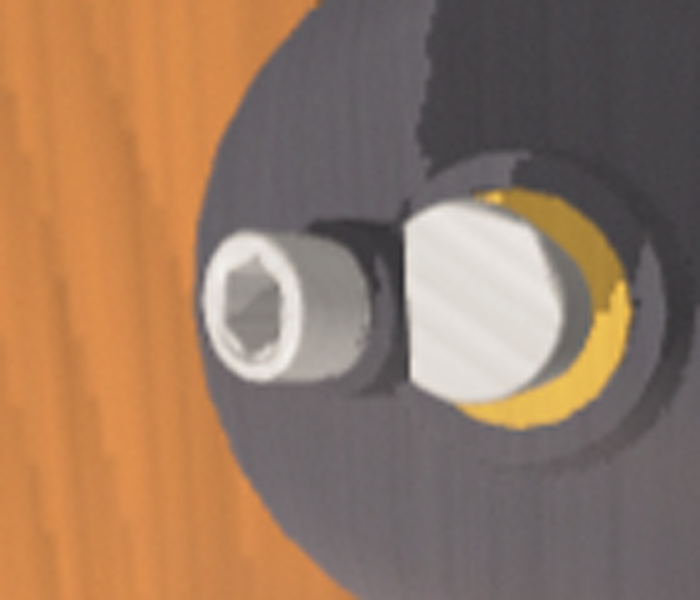

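The flat now squarely faces the screw (D centre at crop (480,302), screw at (250,308)), and the hex corners point sideways. The jog rows can't tilt the tool directly. I'll test in free air whether pushing past the reach limit tilts it, and measure the hex angle.

```bash
python3 -m jog '[[-0.9,0,0,0],[0,1,0,0],[0,1,0,0],[0,1,0,0],[0,1,0,0],[0,1,0,0],[0,0,0,0]]';   python3 - <<'E'
from h import *
s=read_state(); R=Rq(s['tcp_rot']); print(R.round(3).tolist(),s['joint_pos'])
c=load('wrist')
n=np.array([np.sin(np.radians(35))*-1,-.012,np.cos(np.radians(35))]); n/=np.linalg.norm(n)
M=np.array([.5742,.1973,.0805]); print(proj(c,M))
e1=np.cross(n,[0,0,1]); e1/=np.linalg.norm(e1); e2=np.cross(n,e1) 
# rectify the mouth plane
H=[];
sc=10  # px per mm
src=np.float32([proj(c,M+a*e1+b*e2) for a,b in[(-.016,-.016),(.016,-.016),(.016,.016),(-.016,.016)]])
dst=np.float32([[0,0],[320,0],[320,320],[0,320]])
A=cv2.warpPerspective(c['image'],cv2.getPerspectiveTransform(src,dst),(320,320),flags=cv2.INTER_CUBIC)
g=cv2.cvtColor(A,cv2.COLOR_RGB2GRAY); b=(g<185).astype(np.uint8)
nn,l,st,ce=cv2.connectedComponentsWithStats(b); 
for i in range(1,nn):
  if st[i,4]>3000: print(st[i],ce[i])
cv2.imwrite('pics/rect.png',np.hstack([A[:,:,::-1],cv2.cvtColor(b*255,cv2.COLOR_GRAY2BGR)])); print(e1,e2)
E
```

```text
clock: 8.7
eef_pos: [0.7907, 0.0815, 0.2478]
tcp_rot: [0.01, 0.699, 0.715, 0.013]
wrist_force: [-1.4, -1.5, -0.3]
grip_width: 0.051
grip_force: 0.0
[[-0.023, 0.999, 0.032], [1.0, 0.023, 0.004], [0.003, 0.032, -0.999]] [0.01722708 0.99714956 1.40969758 1.9509374  0.00330441 1.56528102]
(np.float64(166.7349323310868), np.float64(74.41958514775958))
[    0     0   320   320 53610] [157.41887708 151.77330722]
[   71    90   175   158 18984] [160.03618837 167.99309945]
[-0.02091678  0.99978122  0.        ] [-0.81891387 -0.01713279 -0.57366065]
```

View pics/rect.png

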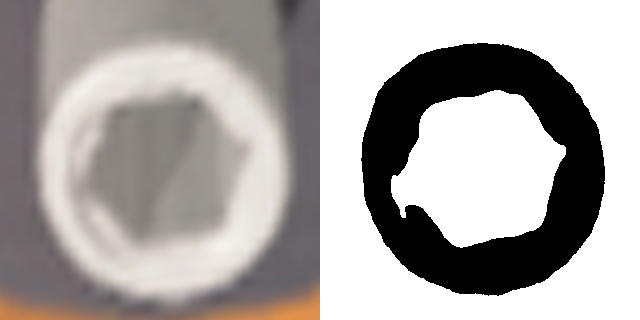

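Pushing against joint 3's limit does tilt the tool, in the right direction. The rectified view shows the hex about 14.5° clockwise of the slope direction. I'll push further.

```bash
python3 -m jog '[[0,1,0,0],[0,1,0,0],[0,1,0,0],[0,1,0,0],[0,1,0,0],[0,1,0,0],[0,0,0,0],[0,0,0,0]]';   cat > st.py <<'E'
from h import *
s=read_state(); R=Rq(s['tcp_rot']); z=R[:,2]
print('tilt',np.degrees(np.arccos(-z[2])).round(2),'az',np.degrees(np.arctan2(z[1],z[0])).round(1),'xaz',np.degrees(np.arctan2(R[1,0],R[0,0])).round(2),'R',R.round(3).tolist(),'q',np.round(s['joint_pos'],3))
E
python3 st.py
```

```text
clock: 9.5
eef_pos: [0.8892, 0.0739, 0.2162]
tcp_rot: [0.072, 0.695, 0.711, 0.082]
wrist_force: [-0.2, -0.0, 0.8]
grip_width: 0.0511
grip_force: 0.0
tilt 12.53 az 4.0 xaz 91.35 R [[-0.024, 0.976, 0.216], [1.0, 0.021, 0.015], [0.01, 0.217, -0.976]] q [0.003 1.055 1.42  1.717 0.015 1.553]
```

```bash
python3 -m jog '[[0,1,0,0],[0,1,0,0],[0,1,0,0],[0,1,0,0],[0,1,0,0],[0,1,0,0],[0,0,0,0]]';python3 st.py;  python3 -m jog '[[0,-1,0,0],[0,-1,0,0],[0,-1,0,0],[0,0,0,0]]';python3 st.py
```

```text
clock: 10.2
eef_pos: [0.9722, 0.0671, 0.2169]
tcp_rot: [0.134, 0.685, 0.7, 0.148]
wrist_force: [-1.6, 0.1, -0.3]
grip_width: 0.0512
grip_force: 0.0
tilt 23.07 az 3.5 xaz 91.4 R [[-0.024, 0.92, 0.391], [1.0, 0.017, 0.024], [0.015, 0.392, -0.92]] q [-0.008  1.083  1.42   1.506  0.027  1.547]
clock: 10.6
eef_pos: [0.9018, 0.0666, 0.1759]
tcp_rot: [0.123, 0.687, 0.702, 0.137]
wrist_force: [-1.9, -0.1, -4.3]
grip_width: 0.0514
grip_force: 0.0
tilt 21.23 az 3.9 xaz 91.42 R [[-0.025, 0.932, 0.361], [1.0, 0.017, 0.024], [0.017, 0.362, -0.932]] q [-0.01   0.699  0.727  1.229  0.028  1.545]
```

Tilt persists after moving back, so I can get the 35°. Next I test the reverse, un-tilting at the inner reach limit, which I need for grasping and returning the key upright.

```bash
python3 -m jog '[[0,-0.9,-0.6,0],[0,-0.9,-0.6,0],[0,-0.9,-0.6,0],[0,-0.93,-0.37,0],[0,-0.93,-0.37,0],[0,-0.93,-0.37,0],[0,-0.93,-0.37,0],[0,-0.93,-0.37,0],[0,-0.93,-0.37,0],[0,-0.93,-0.37,0],[0,-0.93,-0.37,0],[0,-0.93,-0.37,0]]';python3 st.py;  python3 -m jog '[[0,-0.93,-0.37,0],[0,-0.93,-0.37,0],[0,-0.93,-0.37,0],[0,-0.93,-0.37,0],[0,-0.93,-0.37,0],[0,0,0,0]]';python3 st.py
```

```text
clock: 11.8
eef_pos: [0.4256, 0.0536, 0.2102]
tcp_rot: [0.135, 0.685, 0.7, 0.149]
wrist_force: [-0.5, -0.9, 0.9]
grip_width: 0.0515
grip_force: 0.0
tilt 23.12 az 3.5 xaz 91.42 R [[-0.025, 0.92, 0.392], [1.0, 0.017, 0.024], [0.015, 0.392, -0.92]] q [-0.066 -0.666 -0.596  1.24   0.049  1.493]
clock: 12.4
eef_pos: [0.2843, 0.064, 0.2287]
tcp_rot: [0.114, 0.69, 0.705, 0.121]
wrist_force: [0.6, 0.1, -0.1]
grip_width: 0.0514
grip_force: 0.0
tilt 19.21 az 2.3 xaz 91.3 R [[-0.023, 0.944, 0.329], [1.0, 0.019, 0.013], [0.006, 0.329, -0.944]] q [-0.037 -0.99  -0.673  1.554  0.026  1.516]
```

```bash
python3 -m jog '[[0,-1,-0.3,0],[0,-1,-0.3,0],[0,-1,-0.3,0],[0,-1,-0.2,0],[0,-1,-0.2,0],[0,0,0,0]]';python3 st.py;
```

```text
clock: 13.0
eef_pos: [0.1554, 0.1234, 0.2634]
tcp_rot: [0.095, 0.692, 0.713, 0.066]
wrist_force: [0.6, 0.6, -0.0]
grip_width: 0.0513
grip_force: 0.0
tilt 13.27 az -9.1 xaz 91.43 R [[-0.025, 0.974, 0.227], [0.999, 0.034, -0.036], [-0.043, 0.225, -0.973]] q [ 0.559 -0.99  -0.569  1.816 -0.152  2.086]
```

```bash
python3 -m jog '[[-0.44,0.81,-0.2,0],[-0.44,0.81,-0.2,0],[-0.44,0.81,-0.37,0],[-0.44,0.81,-0.4,0],[-0.44,0.81,-0.45,0],[-0.44,0.81,-0.45,0],[-0.44,0.81,-0.45,0],[0,0,0,0]]';python3 st.py;
```

```text
clock: 13.8
eef_pos: [0.3615, 0.0019, 0.4184]
tcp_rot: [0.098, 0.7, 0.705, 0.065]
wrist_force: [-0.3, 0.3, -0.0]
grip_width: 0.0517
grip_force: 0.0
tilt 13.52 az -11.3 xaz 90.08 R [[-0.001, 0.973, 0.229], [0.999, 0.012, -0.046], [-0.047, 0.229, -0.972]] q [-0.177 -0.48  -0.01   1.805 -0.005  1.386]
```

```bash
python3 -m jog '[[0.18,-0.9,-0.6,0],[0.18,-0.9,-0.6,0],[0.18,-0.9,-0.4,0],[0.18,-0.95,-0.3,0],[0.18,-0.95,-0.3,0],[0.18,-0.95,-0.3,0],[0,0,0,0]]';python3 st.py;
```

```text
clock: 14.5
eef_pos: [0.114, 0.0495, 0.4638]
tcp_rot: [0.099, 0.698, 0.706, 0.067]
wrist_force: [-0.9, 0.2, 0.6]
grip_width: 0.0511
grip_force: 0.0
tilt 13.72 az -10.6 xaz 90.4 R [[-0.007, 0.972, 0.233], [0.999, 0.018, -0.044], [-0.047, 0.233, -0.971]] q [-0.108 -0.895 -0.04   2.187 -0.018  1.448]
```

```bash
python3 -m jog '[[-0.13,0.6,0.93,0],[-0.13,0.6,0.93,0],[-0.13,0.6,0.93,0],[-0.13,0.6,0.93,0],[-0.13,0.6,0.93,0],[-0.13,0.6,0.93,0],[-0.13,0.6,0.93,0]]'; python3 -m jog '[[0.19,-1,0.15,0],[0.19,-1,0.15,0],[0.19,-1,0.15,0],[0.19,-1,0.15,0],[0.19,-1,0.15,0],[0,0,0,0]]';python3 st.py;
```

```text
clock: 15.2
eef_pos: [0.3422, 0.0034, 0.2458]
tcp_rot: [0.096, 0.698, 0.706, 0.065]
wrist_force: [0.7, -0.1, -0.2]
grip_width: 0.0513
grip_force: 0.0
clock: 15.8
eef_pos: [0.2101, 0.0621, 0.1933]
tcp_rot: [0.076, 0.699, 0.71, 0.033]
wrist_force: [-0.3, -0.0, 0.2]
grip_width: 0.051
grip_force: 0.0
tilt 9.44 az -21.2 xaz 90.58 R [[-0.01, 0.988, 0.153], [0.998, 0.019, -0.059], [-0.062, 0.152, -0.986]] q [ 0.076 -0.99  -0.71   1.702 -0.071  1.627]
```

```bash
python3 -m jog '[[-0.95,0.1,-0.4,0],[-0.95,0.1,-0.4,0],[0.08,-1,0.2,0],[0.08,-1,0.2,0],[0.08,-1,0.2,0],[0.08,-1,0.2,0],[0,0,0,0]]';python3 st.py;
```

```text
clock: 16.5
eef_pos: [0.1642, 0.0276, 0.2191]
tcp_rot: [0.037, 0.704, 0.709, -0.013]
wrist_force: [0.8, -0.1, -0.3]
grip_width: 0.0512
grip_force: 0.0
tilt 4.56 az -64.5 xaz 90.3 R [[-0.005, 0.999, 0.034], [0.997, 0.008, -0.072], [-0.072, 0.034, -0.997]] q [-0.12  -0.99  -0.647  1.872 -0.067  1.443]
```

```bash
python3 -m jog '[[-1,0.03,0,0],[-1,0.03,0,0],[-1,0.03,0,0],[-1,0.03,0,0],[-1,0.03,0,0],[-0.9,0.03,0,0],[0.73,-0.67,0.3,0],[0.73,-0.67,0.3,0],[0.73,-0.67,0.3,0],[0,0,0,0]]';python3 st.py;
```

```text
clock: 17.5
eef_pos: [0.1218, -0.1286, 0.2031]
tcp_rot: [0.017, 0.706, 0.708, -0.013]
wrist_force: [0.3, -0.2, 0.5]
grip_width: 0.0514
grip_force: 0.0
tilt 2.43 az -81.7 xaz 90.11 R [[-0.002, 1.0, 0.006], [0.999, 0.002, -0.042], [-0.042, 0.006, -0.999]] q [-1.181 -0.99  -0.679  1.84  -0.01   0.387]
```

```bash
python3 -m jog '[[-0.75,-0.35,0,0],[-0.75,-0.35,0,0],[0.88,-0.43,0.34,0],[0.88,-0.43,0.34,0],[0.88,-0.43,0.34,0],[0,0,0,0]]';python3 st.py;
```

```text
clock: 18.1
eef_pos: [0.0731, -0.1404, 0.1817]
tcp_rot: [-0.015, 0.705, 0.709, 0.001]
wrist_force: [0.4, 0.2, -0.3]
grip_width: 0.0512
grip_force: 0.0
tilt 1.72 az 132.6 xaz 90.24 R [[-0.004, 1.0, -0.02], [1.0, 0.005, 0.022], [0.022, -0.02, -1.0]] q [-1.489 -0.99  -0.724  1.86  -0.018  0.077]
```

Tool is nearly vertical again at 1.7°, 18 s used. I'll compute the rows to hover near the large key with tool x at azimuth 195°.

```bash
cat > plan.py <<'E'
# python3 plan.py x y z roll_deg(+cw) N : prints rounded rows
import sys,json
from h import *
from scipy.spatial.transform import Rotation as Ro
X=np.array(list(map(float,sys.argv[1:4]))); roll=float(sys.argv[4]); N=int(sys.argv[5])
s=read_state(); R=Rq(s['tcp_rot']); p=np.array(s['eef_pos']); d=(X-p)/N; rows=[]
for i in range(N):
    rows.append((R.T@d/.04).round(2).tolist()+[round(roll/6/N,3)]); R=R@Ro.from_euler('z',roll/N,degrees=True).as_matrix()
print(np.linalg.norm(d)*1e3,json.dumps(rows).replace(' ',''))
E
python3 plan.py .64 -.22 .25 -105.2 18
```

```text
32.02700202344503 [[-0.11,0.78,-0.11,-0.974],[-0.19,0.77,-0.11,-0.974],[-0.27,0.75,-0.11,-0.974],[-0.34,0.71,-0.11,-0.974],[-0.41,0.68,-0.11,-0.974],[-0.48,0.63,-0.11,-0.974],[-0.54,0.58,-0.11,-0.974],[-0.6,0.52,-0.11,-0.974],[-0.65,0.46,-0.11,-0.974],[-0.69,0.39,-0.11,-0.974],[-0.73,0.32,-0.11,-0.974],[-0.76,0.24,-0.11,-0.974],[-0.78,0.16,-0.11,-0.974],[-0.79,0.08,-0.11,-0.974],[-0.79,0.0,-0.11,-0.974],[-0.79,-0.08,-0.11,-0.974],[-0.78,-0.16,-0.11,-0.974],[-0.76,-0.24,-0.11,-0.974]]
```

```bash
python3 -m jog '[[-0.11,0.78,-0.11,-0.974],[-0.19,0.77,-0.11,-0.974],[-0.27,0.75,-0.11,-0.974],[-0.34,0.71,-0.11,-0.974],[-0.41,0.68,-0.11,-0.974],[-0.48,0.63,-0.11,-0.974],[-0.54,0.58,-0.11,-0.974],[-0.6,0.52,-0.11,-0.974],[-0.65,0.46,-0.11,-0.974],[-0.69,0.39,-0.11,-0.974],[-0.73,0.32,-0.11,-0.974],[-0.76,0.24,-0.11,-0.974]]' 0.45 40; python3 -m jog '[[-0.78,0.16,-0.11,-0.974],[-0.79,0.08,-0.11,-0.974],[-0.79,0,-0.11,-0.974],[-0.79,-0.08,-0.11,-0.974],[-0.78,-0.16,-0.11,-0.974],[-0.76,-0.24,-0.11,-0.974],[0,0,0,0],[0,0,0,0]]'; python3 st.py; python3 - <<'E'
from h import *
c=snap('wrist','w3.png'); w=cloud(c)
v=c['image'].max(2)
m=((v<70)&(w[...,2]>.085)&(w[...,2]<.125)).astype(np.uint8)
n,l,s,ce=cv2.connectedComponentsWithStats(m)
for i in range(1,n):
    q=np.argwhere(l==i)[:,::-1].astype(np.float32)
    if len(q)<60: continue
    top=q
    rc=cv2.minAreaRect(q); P=[ray(c,*k,.108) for k in cv2.boxPoints(rc)]
    x=w[l==i]; x=x[x[:,2]>.1]; t=x[:,:2].mean(0); V=np.linalg.svd(x[:,:2]-t,full_matrices=False)[2][0]; e=(x[:,:2]-t)@V
    print('key',ray(c,*rc[0],.108).round(4),np.linalg.norm(P[0]-P[1]).round(4),np.linalg.norm(P[2]-P[1]).round(4),'cloud',t.round(4),np.degrees(np.arctan2(V[1],V[0]))%180,(e.max()-e.min()).round(4), (t+V*(e.max()+e.min())/2).round(4),x[:,2].mean(), rc[0])
E
```

```text
clock: 19.3
eef_pos: [0.4541, -0.1927, 0.2263]
tcp_rot: [-0.011, 0.168, 0.986, 0.009]
wrist_force: [-0.8, 0.5, 0.3]
grip_width: 0.0381
grip_force: 0.0
clock: 20.1
eef_pos: [0.6419, -0.2193, 0.2462]
tcp_rot: [-0.009, -0.134, 0.991, 0.013]
wrist_force: [-0.4, -0.6, 0.2]
grip_width: 0.0383
grip_force: 0.0
tilt 1.8 az 132.2 xaz -164.53 R [[-0.964, -0.266, -0.021], [-0.267, 0.963, 0.023], [0.014, 0.028, -1.0]] q [-0.433  0.514  0.656  1.742  0.012 -0.703]
key [ 0.5962 -0.3053  0.108 ] 0.0159 0.0364 cloud [ 0.5945 -0.3065] 17.91750587901452 0.0361 [ 0.5967 -0.3058] 0.1074718287050603 (151.0620574951172, 101.05517578125)
key [ 0.5733 -0.2449  0.108 ] 0.0124 0.0078 cloud [ 0.5724 -0.2448] 97.6032722069456 0.0132 [ 0.5724 -0.2449] 0.10778799415593812 (238.5, 92.5)
key [ 0.5961 -0.2373  0.108 ] 0.0127 0.0232 cloud [ 0.5955 -0.2373] 32.485047331621715 0.0261 [ 0.5961 -0.2369] 0.10806775178005407 (240.5, 125.5)
key [ 0.6199 -0.2995  0.108 ] 0.0155 0.0198 cloud [ 0.6225 -0.3009] 55.69065584035341 0.0221 [ 0.6219 -0.3018] 0.10781836443840943 (152.86207580566406, 134.34483337402344)
key [ 0.5982 -0.168   0.108 ] 0.0154 0.0316 cloud [ 0.5979 -0.1674] 30.275220635739867 0.0336 [ 0.599  -0.1668] 0.10753618163653997 (326.0, 152.0)
```

```bash
python3 - <<'E'
from h import *
c=load('wrist'); w=cloud(c)
for cy,L in((-.2330,.05),):
  m=(w[...,2]>.099)&(w[...,2]<.118)&(np.hypot(w[...,0]-.6025,w[...,1]-cy)<.045)&(abs(w[...,1]-cy)<.035)
  x=w[m]; t=x[:,:2].mean(0); rc=cv2.minAreaRect((x[:,:2]*1000).astype(np.float32)); print(rc,len(x),x[:,2].mean())
  V=np.linalg.svd(x[:,:2]-t,full_matrices=False)[2]; e=(x[:,:2]-t)@V.T
  lo,hi=np.percentile(e,[1,99],axis=0); print(t,np.degrees(np.arctan2(V[0,1],V[0,0]))%180,(hi-lo),t+((lo+hi)/2)@V)
  m=(w[...,2]>.1)
A=cv2.resize(c['image'][50:250,100:400],None,fx=2.5,fy=2.5); cv2.imwrite('pics/w3c.png',A[:,:,::-1])
E
```

```text
((603.3311767578125, -235.35409545898438), (71.97711181640625, 14.000431060791016), 18.364133834838867) 1692 0.10791640695252423
[ 0.60169116 -0.23587581] 18.370315948847807 [0.0694265 0.0136704] [ 0.60306457 -0.23546475]
```

View pics/w3c.png

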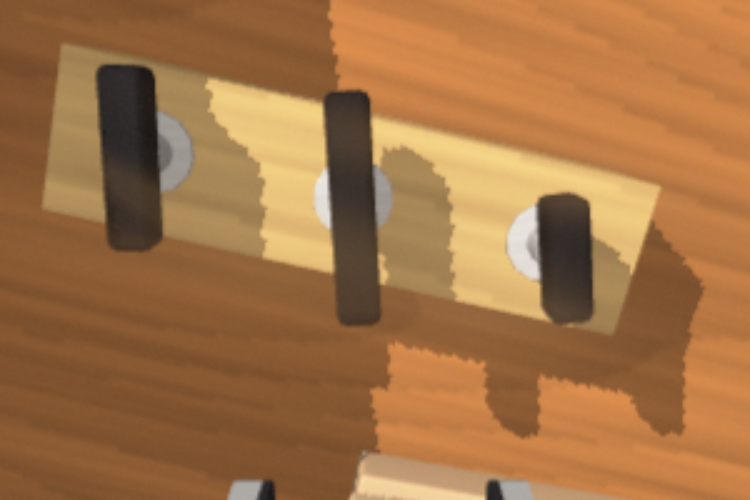

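The three bars are clear, and the middle one at crop (352,205) measures 72.0 x 14.0 mm: the large key.

```bash
python3 plan.py .6033 -.2354 .098 -2.9 5;python3 plan.py .6033 -.2354 .23 -2.9 1; python3 - <<'E'
from h import *
R=Rq(read_state()['tcp_rot']); print(R.T@[0,0,-1])
E
```

```text
30.996852617033312 [[0.19,-0.05,0.75,-0.097],[0.19,-0.05,0.75,-0.097],[0.19,-0.04,0.75,-0.097],[0.19,-0.04,0.75,-0.097],[0.2,-0.04,0.75,-0.097]]
44.61547247227149 [[1.01,-0.15,0.45,-0.483]]
[-0.01347992 -0.02746382  0.99953191]
```

```bash
python3 -m jog '[[0.5,-0.1,0.2,-0.24],[0.5,-0.07,0.25,-0.24],[0,-0.02,0.95,0],[0,-0.02,0.95,0],[0,-0.02,0.95,0],[-0.03,-0.03,0.4,0],[0,0,0,0],[0,0,0,0]]'; python3 plan.py .6033 -.2354 .098 0 1; python3 st.py
```

```text
clock: 20.95
eef_pos: [0.6038, -0.2378, 0.1022]
tcp_rot: [-0.007, -0.159, 0.987, 0.012]
wrist_force: [0.5, 0.0, 0.6]
grip_width: 0.0384
grip_force: 0.0
4.813781157674842 [[-0.01,0.06,0.11,0.0]]
tilt 1.61 az 129.5 xaz -161.73 R [[-0.95, -0.313, -0.018], [-0.313, 0.949, 0.022], [0.01, 0.026, -1.0]] q [-0.483  0.413  0.234  1.417  0.011 -0.802]
```

```bash
python3 -m jog '[[0,0.06,0.1,0],[0,0,0,0]]'; python3 -m jog '[[0,0,0,0],[0,0,0,0],[0,0,0,0],[0,0,0,0],[0,0,0,0]]' 0 45; python3 -m jog '[[0,-0.01,-0.5,0],[0,-0.02,-0.8,0],[0,-0.02,-0.8,0],[0,-0.02,-0.8,0],[0,-0.02,-0.8,0],[0,0,0,0]]'; python3 st.py
```

```text
clock: 21.15
eef_pos: [0.6036, -0.2355, 0.0984]
tcp_rot: [-0.007, -0.159, 0.987, 0.012]
wrist_force: [0.2, -0.6, -0.1]
grip_width: 0.0383
grip_force: 0.0
clock: 21.65
eef_pos: [0.6031, -0.2354, 0.0973]
tcp_rot: [-0.007, -0.159, 0.987, 0.012]
wrist_force: [0.7, 1.1, 4.8]
grip_width: 0.0135
grip_force: 45.7
clock: 22.25
eef_pos: [0.6082, -0.2431, 0.2479]
tcp_rot: [-0.005, -0.159, 0.987, 0.011]
wrist_force: [0.4, -0.4, -3.6]
grip_width: 0.013
grip_force: 44.8
tilt 1.37 az 125.8 xaz -161.75 R [[-0.95, -0.313, -0.014], [-0.313, 0.949, 0.019], [0.007, 0.023, -1.0]] q [-0.487  0.431  0.547  1.708  0.011 -0.806]
```

Key held. Moving to the stretch-out place with the roll needed for the socket.

```bash
python3 plan.py .70 .02 .33 31.8 8
```

```text
36.316619346761556 [[-0.53,0.7,-0.24,0.662],[-0.48,0.73,-0.24,0.662],[-0.43,0.76,-0.24,0.662],[-0.37,0.79,-0.24,0.662],[-0.32,0.81,-0.24,0.662],[-0.26,0.83,-0.24,0.662],[-0.2,0.85,-0.24,0.662],[-0.14,0.86,-0.24,0.662]]
```

```bash
python3 -m jog '[[-0.53,0.7,-0.24,0.662],[-0.48,0.73,-0.24,0.662],[-0.43,0.76,-0.24,0.662],[-0.37,0.79,-0.24,0.662],[-0.32,0.81,-0.24,0.662],[-0.26,0.83,-0.24,0.662],[-0.2,0.85,-0.24,0.662],[-0.14,0.86,-0.24,0.662]]'; python3 -m jog '[[-1,0.24,0,0],[-1,0.24,0,0],[-1,0.24,0,0],[-1,0.24,0,0],[-1,0.24,0,0],[-1,0.24,0,0],[-1,0.24,0,0],[-1,0.24,0,0],[0,0,0,0]]'; python3 st.py
```

```text
clock: 23.05
eef_pos: [0.6989, 0.0217, 0.3213]
tcp_rot: [-0.014, 0.119, 0.993, 0.01]
wrist_force: [0.7, 0.5, -3.6]
grip_width: 0.0132
grip_force: 44.6
clock: 23.95
eef_pos: [0.854, 0.0177, 0.2391]
tcp_rot: [0.078, 0.119, 0.99, 0.021]
wrist_force: [-0.6, 0.2, -4.7]
grip_width: 0.0133
grip_force: 45.1
tilt 9.24 az 8.2 xaz 166.08 R [[-0.96, 0.231, 0.159], [0.238, 0.971, 0.023], [-0.149, 0.06, -0.987]] q [-0.069  1.016  1.411  1.809  0.034  0.172]
```

```bash
python3 -m jog '[[-1,0.24,-0.1,0],[-1,0.24,-0.1,0],[-1,0.24,-0.1,0],[-1,0.24,-0.1,0],[-1,0.24,-0.1,0],[-1,0.24,-0.1,0],[-1,0.24,-0.1,0],[-1,0.24,-0.1,0],[-1,0.24,-0.1,0],[-1,0.24,-0.1,0],[0,0,0,0]]'; python3 st.py
```

```text
clock: 25.05
eef_pos: [0.9824, 0.0126, 0.2805]
tcp_rot: [0.239, 0.117, 0.963, 0.038]
wrist_force: [-0.1, -0.8, -3.0]
grip_width: 0.0132
grip_force: 45.2
tilt 28.03 az 2.2 xaz 164.13 R [[-0.858, 0.207, 0.47], [0.244, 0.97, 0.018], [-0.452, 0.13, -0.883]] q [-0.071  1.022  1.419  1.481  0.051  0.184]
```

```bash
python3 -m jog '[[-1,0.22,-0.1,0],[-1,0.22,-0.1,0],[-1,0.22,-0.1,0],[-0.9,0.2,-0.1,0],[0,0,0,0]]'; python3 st.py
```

```text
clock: 25.55
eef_pos: [1.0167, 0.0074, 0.3262]
tcp_rot: [0.3, 0.116, 0.946, 0.045]
wrist_force: [-0.2, 0.4, -3.1]
grip_width: 0.0133
grip_force: 45.3
tilt 35.29 az 1.5 xaz 162.77 R [[-0.793, 0.192, 0.577], [0.246, 0.969, 0.015], [-0.557, 0.154, -0.816]] q [-0.076  0.999  1.42   1.378  0.059  0.187]
```

Tilt is 35.3° at azimuth 1.5° and key x is 14.3° from the slope, which is what I need. Next I bring it back over the screw.

```bash
python3 plan.py .48 .196 .26 0 14
```

```text
40.90540566708995 [[0.91,0.12,-0.45,0.0],[0.91,0.12,-0.45,0.0],[0.91,0.12,-0.45,0.0],[0.91,0.12,-0.45,0.0],[0.91,0.12,-0.45,0.0],[0.91,0.12,-0.45,0.0],[0.91,0.12,-0.45,0.0],[0.91,0.12,-0.45,0.0],[0.91,0.12,-0.45,0.0],[0.91,0.12,-0.45,0.0],[0.91,0.12,-0.45,0.0],[0.91,0.12,-0.45,0.0],[0.91,0.12,-0.45,0.0],[0.91,0.12,-0.45,0.0]]
```

```bash
python3 -m jog '[[0.91,0.12,-0.45,0],[0.91,0.12,-0.45,0],[0.91,0.12,-0.45,0],[0.91,0.12,-0.45,0],[0.91,0.12,-0.45,0],[0.91,0.12,-0.45,0],[0.91,0.12,-0.45,0],[0.91,0.12,-0.45,0],[0.91,0.12,-0.45,0],[0.91,0.12,-0.45,0],[0.91,0.12,-0.45,0],[0.91,0.12,-0.45,0]]'; python3 -m jog '[[0.91,0.12,-0.45,0],[0.91,0.12,-0.45,0],[0,0,0,0]]'; python3 st.py; python3 plan.py .5018 .1959 .1825 0 3
```

```text
clock: 26.75
eef_pos: [0.5986, 0.1549, 0.2774]
tcp_rot: [0.298, 0.116, 0.947, 0.045]
wrist_force: [-1.5, 0.8, -2.8]
grip_width: 0.0129
grip_force: 45.3
clock: 27.05
eef_pos: [0.5189, 0.1828, 0.2658]
tcp_rot: [0.295, 0.114, 0.948, 0.046]
wrist_force: [0.9, 0.1, -3.7]
grip_width: 0.0132
grip_force: 45.2
tilt 34.74 az 1.9 xaz 163.15 R [[-0.8, 0.188, 0.57], [0.242, 0.97, 0.019], [-0.549, 0.153, -0.822]] q [ 0.297 -0.482 -0.457  1.006 -0.149  0.49 ]
28.670986915495636 [[0.52,-0.03,0.49,0.0],[0.52,-0.03,0.49,0.0],[0.52,-0.03,0.49,0.0]]
```

```bash
python3 -m jog '[[0.52,-0.03,0.49,0],[0.52,-0.03,0.49,0],[0.52,-0.03,0.49,0],[0,0,0,0],[0,0,0,0]]'; python3 st.py; python3 - <<'E'
from h import *
s=read_state(); p=np.array(s['eef_pos']); R=Rq(s['tcp_rot']); F=np.array([.5812,.1975,.069]); n=np.array([-.5735,-.012,.819])
print('err tool axes mm',1e3*R.T@(F+.0935*n-p))
c=snap('wrist'); a=snap('top'); b=snap('scene')
tip=p+R[:,2]*.0935
for k,q in(('w',c),('t',a),('s',b)): print(k,proj(q,tip),proj(q,F+.014*n))
def crop(q,x,h,sz): 
    u,v=map(int,proj(q,x)); u=min(max(u,h),512-h); v=min(max(v,h),384-h); print(u,v); return cv2.resize(q['image'][v-h:v+h,u-h:u+h],(sz,sz),interpolation=cv2.INTER_CUBIC)
o=np.hstack([crop(c,tip,90,400),crop(b,tip,30,400)]); cv2.imwrite('pics/pre.png',o[:,:,::-1])
E
```

```text
clock: 27.55
eef_pos: [0.5072, 0.1937, 0.1846]
tcp_rot: [0.297, 0.116, 0.947, 0.045]
wrist_force: [1.1, 0.2, -2.7]
grip_width: 0.0133
grip_force: 45.1
tilt 34.99 az 1.6 xaz 162.84 R [[-0.796, 0.193, 0.573], [0.246, 0.969, 0.016], [-0.553, 0.154, -0.819]] q [ 0.337 -0.497 -0.628  0.851 -0.175  0.527]
err tool axes mm [ 6.02388495  0.52653805 43.71772559]
w (np.float64(252.93570783570564), np.float64(203.54680528428355)) (np.float64(253.16695940892333), np.float64(182.57408340402128))
t (np.float64(198.620292884259), np.float64(184.99422189757823)) (np.float64(199.20322433309758), np.float64(182.77920353443668))
s (np.float64(311.1995472181969), np.float64(229.2337705570861)) (np.float64(308.1063408132107), np.float64(236.99504938603388))
252 203
311 229
```

View pics/pre.png

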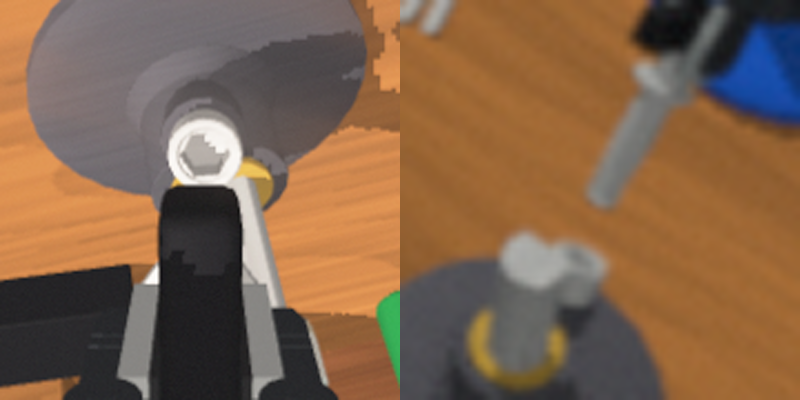

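The wrist view shows the ring centre at about (254,180), seen nearly face-on. The scene view shows the tip where predicted, (311,229). Fitting the ring for the final offset.

```bash
python3 - <<'E'
from h import *
c=load('wrist'); s=read_state(); p=np.array(s['eef_pos']); R=Rq(s['tcp_rot']); n=np.array([-.5735,-.012,.819]); F=np.array([.5812,.1975,.069]); M=F+.014*n
v=c['image'].min(2); u0,v0=225,155
b=(v[v0:197,u0:285]>190).astype(np.uint8); b[29:, :]=b[29:, :]
nn,l,st,ce=cv2.connectedComponentsWithStats(b); i=1+st[1:,4].argmax(); print(st[i],ce[i])
cs,_=cv2.findContours((l==i).astype(np.uint8),0,1); k=cv2.convexHull(max(cs,key=cv2.contourArea)); e=cv2.fitEllipse(k); print(e,len(k))
def pl(u,v):
    d=c['R'].T@np.array([(u-c['cx'])/c['fx'],(v-c['cy'])/c['fy'],1]); o=-c['R'].T@c['t']; return o+d*(n@(M-o))/(n@d)
X=pl(e[0][0]+u0,e[0][1]+v0); print('mouth',X,'dia',1e3*np.linalg.norm(pl(e[0][0]+u0+e[1][0]/2,e[0][1]+v0)-pl(e[0][0]+u0-e[1][0]/2,e[0][1]+v0)))
w=cloud(c); print('depth rim',np.nanmedian(w[v0:197,u0:285][l==i]@n)-M@n)
# bar in hand: does key look aligned? depth points of bar top (black)
m=(c['image'].max(2)<45); q=(w-p)@R; m&=(abs(q[...,1])<.012)&(abs(q[...,0])<.045)&(q[...,2]<0)&(q[...,2]>-.03)
Q=q[m]; A=np.c_[Q[:,0],np.ones(len(Q))]; print('bar top tool z = a x + b',np.linalg.lstsq(A,Q[:,2],rcond=None)[0],len(Q),Q.min(0),Q.max(0))
x=X-M; print('shift tool axes mm',1e3*R.T@x)
E
```

```text
[ 13  12  35  30 565] [29.72389381 26.39292035]
((30.031599044799805, 28.68924331665039), (31.996686935424805, 37.76404571533203), 128.66848754882812) 17
mouth [0.57413781 0.19847477 0.08115974] dia 24.004229769878624
depth rim -0.00037475316529345104
bar top tool z = a x + b [ 0.06720051 -0.01198621] 5118 [-0.03127631 -0.01198915 -0.02999526] [ 3.98338017e-02  1.19721949e-02 -2.18941970e-06]
shift tool axes mm [-0.86977872  1.40186598  0.01355429]
```

```bash
python3 - <<'E'
from h import *
c=load('wrist'); s=read_state(); p=np.array(s['eef_pos']); R=Rq(s['tcp_rot']); w=cloud(c); q=(w-p)@R
m=(abs(q[...,1])<.005)&(abs(q[...,0])<.045)&(q[...,2]<.012)&(q[...,2]>-.02)
Q=q[m]*1e3
for x in range(-42,45,6):
    k=Q[abs(Q[:,0]-x)<3]
    if len(k)>5: print(x,len(k),np.percentile(k[:,2],[5,25,50,95]).round(1))
b=load('scene'); w=cloud(b); q=(w-p)@R*1e3
m=(abs(q[...,0])<14)&(abs(q[...,1])<14)&(q[...,2]>25)&(q[...,2]<110)
for z in range(30,110,8):
    k=q[m&(abs(q[...,2]-z)<4)]
    if len(k): print(z,len(k),k[:,:2].mean(0).round(1))
E
```

```text
-30 133 [-10.1  -9.5  -9.1  -7.1]
-24 279 [-9.9 -9.5 -9.2 -7.4]
-18 279 [-10.1  -9.5  -9.1  -7.6]
-12 286 [-10.   -9.5  -9.1  -7.9]
-6 333 [-14.1  -9.6  -9.1  -7.8]
0 353 [-16.2  -9.7  -9.2  -7.8]
6 385 [-16.6  -9.6  -9.1  -7.7]
12 413 [-16.1  -9.7  -9.1  -7.5]
18 401 [-10.6  -9.4  -9.   -6.7]
24 387 [-10.   -9.4  -9.   -6.9]
30 389 [-10.   -9.3  -8.9  -7.4]
36 506 [-9.7 -9.1 -8.5  3.5]
42 270 [-7.3 -4.8 -1.2  7.4]
30 24 [-6.   3.1]
38 12 [-9.   1.8]
46 15 [-9.3  2.1]
54 14 [-8.9  1. ]
62 15 [-8.8  1.3]
70 13 [-9.5  2.3]
78 11 [-9.2  1. ]
86 12 [-10.    2.2]
94 2 [-7.3  1.6]
```

```bash
python3 - <<'E'
from h import *
c=load('wrist'); s=read_state(); p=np.array(s['eef_pos']); R=Rq(s['tcp_rot']); n=np.array([-.5735,-.012,.819]); w=cloud(c); q=(w-p)@R*1e3
m=(abs(q[...,2]+9.1)<1.0)&(abs(q[...,1])<9)&(abs(q[...,0])<50)
Q=q[m]; print(len(Q)); 
for y in(-4,0,4):
    k=np.sort(Q[abs(Q[:,1]-y)<1.5][:,0]); print(y,len(k),k[:3].round(1),k[-3:].round(1))
k=np.sort(Q[abs(Q[:,0]-25)<8][:,1]); print('y edges',k[:5],k[-5:])
# clean ring: bright pixels with rim depth, upper part only
F=np.array([.5812,.1975,.069]); M=F+.014*n
hm=(abs((w-M)@n)<.003)&(np.linalg.norm(w-M,axis=2)<.02)
P=(w[hm]-M)@R*1e3; print(len(P),P.min(0),P.max(0))
(x,y),r=cv2.minEnclosingCircle(P[:,:2].astype(np.float32)); print('rim centre rel M tool xy',x,y,r)
E
```

```text
4577
-4 1135 [-31.2 -30.8 -30.6] [38.7 38.8 38.8]
0 1129 [-30.3 -30.3 -30.3] [39.1 39.1 39.3]
4 387 [-29.9 -29.2 -29. ] [38.  38.1 38.4]
y edges [-8.994811   -8.96177976 -8.83327206 -8.68606366 -8.66515033] [3.56454546 3.59979685 3.6253595  3.72764232 3.74395242]
517 [-10.33535455 -11.41149354  -1.86366552] [12.51705411 12.71658076  2.84788448]
rim centre rel M tool xy -0.16655288636684418 0.3637235462665558 12.686498641967773
```

Camera bias is negligible at the screw's range, so I trust the target. Centring over the socket axis first.

```bash
cat > err.py <<'E'
from h import *
s=read_state(); p=np.array(s['eef_pos']); R=Rq(s['tcp_rot']); F=np.array([.5812,.1975,.069])+R[:,1]*.00035; n=np.array([-.5735,-.012,.819])
a=np.degrees(np.arctan2(R[1,0], R[:,0]@np.array([-.819,-.017,-.5735])))
print('err mm',(1e3*R.T@(F+.0948*n-p)).round(2),'key angle',a.round(1),'z.n',np.degrees(np.arccos(-R[:,2]@n)).round(2),'F tool',(R.T@np.array(s['wrist_force'])).round(1),'T tool',(R.T@np.array(s['ft_torque'])).round(2))
E
python3 -m jog '[[0.15,0.02,0.3,0],[0,0,0.3,0],[0,0,0,0],[0,0,0,0]]'; python3 err.py
```

```text
clock: 28.1
eef_pos: [0.5167, 0.1963, 0.162]
tcp_rot: [0.297, 0.116, 0.947, 0.045]
wrist_force: [1.1, 0.5, -3.5]
grip_width: 0.0133
grip_force: 45.2
err mm [ 0.48  0.03 18.39] key angle 14.3 z.n 0.82 F tool [1.2 0.1 3.4] T tool [ 0.24  1.07 -0.01]
```

```bash
python3 -m jog '[[0.01,0,0.1,0],[0,0,0.08,0],[0,0,0.05,0],[0,0,0,0]]'; python3 err.py;  python3 -m jog '[[0,0,0.08,0],[0,0,0.05,0],[0,0,0,0]]'; python3 err.py
```

```text
clock: 28.5
eef_pos: [0.5212, 0.1966, 0.1535]
tcp_rot: [0.297, 0.116, 0.947, 0.045]
wrist_force: [-0.4, -0.4, -4.6]
grip_width: 0.0129
grip_force: 45.3
err mm [-0.8   0.12  8.86] key angle 14.3 z.n 0.82 F tool [ 2.7 -1.2  3.5] T tool [ 0.26  1.06 -0.01]
clock: 28.8
eef_pos: [0.5243, 0.197, 0.1495]
tcp_rot: [0.297, 0.116, 0.947, 0.045]
wrist_force: [-0.1, 0.9, -4.7]
grip_width: 0.0131
grip_force: 45.2
err mm [-0.63 -0.25  3.75] key angle 14.3 z.n 0.84 F tool [2.8 0.1 3.8] T tool [ 0.1   1.08 -0.  ]
```

```bash
python3 -m jog '[[-0.01,0,0.06,0],[0,0,0.04,0],[0,0,0.03,0],[0,0,0,0]]'; python3 err.py
```

```text
clock: 29.2
eef_pos: [0.5275, 0.197, 0.1454]
tcp_rot: [0.297, 0.116, 0.947, 0.045]
wrist_force: [-0.4, 2.5, -4.8]
grip_width: 0.0134
grip_force: 45.2
err mm [-0.36 -0.21 -1.41] key angle 14.3 z.n 0.84 F tool [3.6 1.6 3.7] T tool [-0.04  1.31 -0.02]
```

```bash
python3 -m jog '[[0,0,0.04,0],[0,0,0.03,0],[0,0,0,0]]'; python3 err.py
```

```text
clock: 29.5
eef_pos: [0.5288, 0.1971, 0.1445]
tcp_rot: [0.297, 0.116, 0.947, 0.045]
wrist_force: [-10.1, 0.4, 3.6]
grip_width: 0.0136
grip_force: 47.0
err mm [ 0.21 -0.46 -2.89] key angle 14.3 z.n 0.84 F tool [ 6.2 -1.  -8.7] T tool [ 0.44  2.06 -0.02]
```

Bottomed in the socket with about 12 N axially. Turning clockwise.

```bash
python3 -m jog '[[0,0,0,0.8],[0,0,0,0.8],[0,0,0,0.8],[0,0,0,0.8],[0,0,0,0.8],[0,0,0,0.8],[0,0,0,0.8],[0,0,0,0.8],[0,0,0,0]]'; python3 err.py;python3 -m jog '[[0,0,0,0.5],[0,0,0,0.5],[0,0,0,0]]'; python3 err.py
```

```text
clock: 30.4
eef_pos: [0.5288, 0.1977, 0.1446]
tcp_rot: [0.266, 0.421, 0.856, 0.141]
wrist_force: [-8.4, 0.4, 2.8]
grip_width: 0.013
grip_force: 46.8
err mm [-0.74 -0.75 -2.85] key angle 53.3 z.n 0.86 F tool [ 3.6 -3.9 -7.1] T tool [ 1.38  1.52 -0.07]
clock: 30.7
eef_pos: [0.5289, 0.1977, 0.1446]
tcp_rot: [0.258, 0.465, 0.833, 0.155]
wrist_force: [-8.5, 0.7, 2.7]
grip_width: 0.0133
grip_force: 46.8
err mm [-0.83 -0.76 -2.81] key angle 59.4 z.n 0.86 F tool [ 3.6 -4.2 -7.1] T tool [ 1.53  1.38 -0.06]
```

Torque is about 0.06 N m, which is screw friction, so it is turning. Continuing to the stop.

```bash
python3 -m jog '[[0,0,0,0.5],[0,0,0,0.4],[0,0,0,0]]'; python3 err.py;python3 -m jog '[[0,0,0,0.4],[0,0,0,0.4],[0,0,0,0]]'; python3 err.py
```

```text
clock: 31.0
eef_pos: [0.5289, 0.1979, 0.1447]
tcp_rot: [0.25, 0.503, 0.81, 0.167]
wrist_force: [-8.7, 1.8, 3.5]
grip_width: 0.0137
grip_force: 46.8
err mm [-1.1  -0.84 -2.81] key angle 64.8 z.n 0.88 F tool [ 3.9 -3.8 -7.8] T tool [ 1.47  1.28 -0.  ]
clock: 31.3
eef_pos: [0.529, 0.1982, 0.1447]
tcp_rot: [0.243, 0.537, 0.788, 0.178]
wrist_force: [-7.7, 2.3, 2.7]
grip_width: 0.0134
grip_force: 46.7
err mm [-1.41 -0.92 -2.83] key angle 69.7 z.n 0.89 F tool [ 4.  -3.6 -6.6] T tool [ 1.53  1.23 -0.14]
```

```bash
python3 -m jog '[[0,0,0,0.4],[0,0,0,0]]'; python3 err.py;python3 -m jog '[[0,0,0,0.4],[0,0,0,0]]'; python3 err.py
```

```text
clock: 31.5
eef_pos: [0.5291, 0.1982, 0.1448]
tcp_rot: [0.239, 0.553, 0.777, 0.183]
wrist_force: [-7.5, 1.8, 2.4]
grip_width: 0.0134
grip_force: 46.8
err mm [-1.42 -0.98 -2.8 ] key angle 72.1 z.n 0.89 F tool [ 3.4 -3.9 -6.3] T tool [ 1.53  1.2  -0.27]
clock: 31.7
eef_pos: [0.5291, 0.1982, 0.1449]
tcp_rot: [0.236, 0.569, 0.766, 0.187]
wrist_force: [-7.2, 2.6, 2.1]
grip_width: 0.0133
grip_force: 47.1
err mm [-1.47 -0.99 -2.8 ] key angle 74.4 z.n 0.89 F tool [ 3.9 -3.7 -5.8] T tool [ 1.52  1.12 -0.52]
```

Torque climbs to 0.5 N m, so the screw is against its stop. I'll ease off within the play, withdraw along the axis and check the hex.

```bash
python3 -m jog '[[0,0,0,-0.7],[0,0,0,-0.4],[0,0,-0.1,0],[0,0,-0.3,0],[0,0,-0.5,0],[0,0,-0.6,0],[0,0,-0.6,0],[0,0,0,0]]'; python3 err.py; python3 st.py; python3 - <<'E'
from h import *
c=snap('wrist'); n=np.array([-.5735,-.012,.819]); F=np.array([.5812,.1975,.069]); M=F+.014*n
e1=np.array([0,1,0.]); e1-=n*(n@e1); e1/=np.linalg.norm(e1); e2=np.array([-.819,-.017,-.5735])
src=np.float32([proj(c,M+a*e1+b*e2) for a,b in[(-.016,-.016),(.016,-.016),(.016,.016),(-.016,.016)]]); print(src.mean(0))
A=cv2.warpPerspective(c['image'],cv2.getPerspectiveTransform(src,np.float32([[0,0],[320,0],[320,320],[0,320]])),(320,320),flags=cv2.INTER_CUBIC)
u,v=map(int,src.mean(0)); h=60; B=c['image'][max(0,v-h):v+h,max(0,u-h):u+h]; B=cv2.resize(B,(320,320))
cv2.imwrite('pics/post.png',np.hstack([A,B])[:,:,::-1])
E
```

```text
clock: 32.5
eef_pos: [0.4826, 0.1956, 0.2178]
tcp_rot: [0.25, 0.525, 0.795, 0.175]
wrist_force: [1.2, 0.8, -2.2]
grip_width: 0.0132
grip_force: 45.4
err mm [ 1.44 -4.76 83.61] key angle 68.0 z.n 0.97 F tool [ 0.8 -0.   2.5] T tool [0.85 0.31 0.02]
tilt 35.5 az 1.6 xaz 109.41 R [[-0.325, 0.747, 0.58], [0.922, 0.388, 0.017], [-0.213, 0.54, -0.814]] q [ 0.366 -0.571 -0.611  0.938 -0.194  1.474]
[245.83401 172.88696]
```

View pics/post.png

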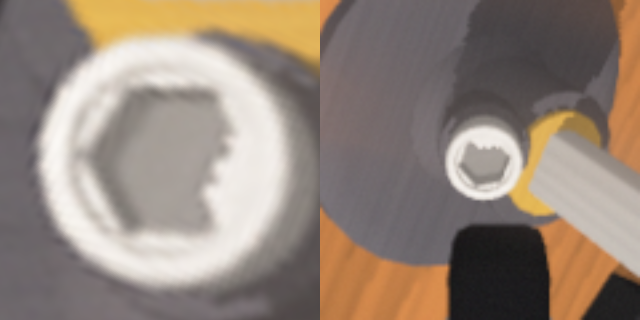

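The screw's hex now has its vertices at left and right: 60° of turn modulo 60, so about 1.0 rad with the play, which is tight. Now I un-tilt at the inner limit and take the key back.

```bash
python3 plan.py .34 .06 .27 0 5; python3 - <<'E'
from h import *
R=Rq(read_state()['tcp_rot']); print((R.T@[-.92,-.2,-.38]).round(2),(R.T@[-.95,-.3,0]).round(2))
E
```

```text
40.78000133846249 [[-0.45,-0.65,-0.64,0.0],[-0.45,-0.65,-0.64,0.0],[-0.45,-0.65,-0.64,0.0],[-0.45,-0.65,-0.64,0.0],[-0.45,-0.65,-0.64,0.0]]
[ 0.2  -0.97 -0.23] [ 0.03 -0.83 -0.55]
```

```bash
python3 -m jog '[[-0.45,-0.65,-0.64,0],[-0.45,-0.65,-0.64,0],[-0.45,-0.65,-0.64,0],[-0.45,-0.65,-0.64,0],[-0.45,-0.65,-0.64,0],[0.2,-1,-0.23,0],[0.2,-1,-0.23,0],[0.2,-1,-0.23,0],[0.2,-1,-0.23,0],[0,0,0,0]]'; python3 st.py;  python3 - <<'E'
from h import *
R=Rq(read_state()['tcp_rot']); print((R.T@[-.92,-.2,-.38]).round(2),(R.T@[-.95,-.3,0]).round(2))
E
```

```text
clock: 33.55
eef_pos: [0.3081, 0.081, 0.27]
tcp_rot: [0.197, 0.541, 0.81, 0.112]
wrist_force: [-0.1, 0.3, -2.6]
grip_width: 0.0132
grip_force: 45.7
tilt 26.14 az -4.1 xaz 110.14 R [[-0.337, 0.832, 0.44], [0.92, 0.39, -0.031], [-0.198, 0.394, -0.898]] q [ 0.128 -0.989 -0.624  1.487 -0.087  1.286]
[ 0.2  -0.99 -0.06] [ 0.04 -0.91 -0.41]
```

```bash
python3 -m jog '[[-0.5,-1,0,0],[-0.3,-1,0,0],[-0.3,-1,0,0],[-0.2,-1,0,0],[-0.2,-1,0,0],[0,0,0,0]]'; python3 st.py
```

```text
clock: 34.15
eef_pos: [0.2681, -0.046, 0.2614]
tcp_rot: [0.143, 0.557, 0.815, 0.072]
wrist_force: [-0.8, -0.6, -3.2]
grip_width: 0.013
grip_force: 45.6
tilt 18.37 az -7.7 xaz 109.99 R [[-0.338, 0.888, 0.312], [0.929, 0.368, -0.042], [-0.153, 0.276, -0.949]] q [-0.572 -0.988 -0.595  1.671  0.134  0.648]
```

```bash
python3 -m jog '[[0.7,-0.8,0.06,0],[0.7,-0.8,0.06,0],[0.3,-0.96,0.08,0],[0.2,-0.98,0.08,0],[0.2,-0.98,0.08,0],[0,0,0,0]]'; python3 st.py
```

```text
clock: 34.75
eef_pos: [0.1909, -0.0749, 0.2496]
tcp_rot: [0.073, 0.56, 0.823, 0.059]
wrist_force: [0.3, 1.3, -4.2]
grip_width: 0.0134
grip_force: 45.6
tilt 10.74 az 4.6 xaz 111.31 R [[-0.363, 0.913, 0.186], [0.93, 0.367, 0.015], [-0.055, 0.178, -0.982]] q [-0.968 -0.988 -0.59   1.874  0.162  0.234]
```

```bash
python3 -m jog '[[0.8,0.73,0,0],[0.8,0.73,0,0],[0.8,0.73,0,0],[0.8,0.73,0,0],[0.17,-1,0.2,0],[0.17,-1,0.2,0],[0.17,-1,0.2,0],[0.17,-1,0.2,0],[0.17,-1,0.2,0],[0,0,0,0]]'; python3 st.py
```

```text
clock: 35.75
eef_pos: [0.1646, 0.0019, 0.2452]
tcp_rot: [0.013, 0.554, 0.832, 0.026]
wrist_force: [0.5, 0.5, -3.2]
grip_width: 0.0133
grip_force: 45.9
tilt 3.28 az 29.8 xaz 112.64 R [[-0.385, 0.922, 0.05], [0.923, 0.384, 0.028], [0.007, 0.057, -0.998]] q [-0.506 -0.989 -0.589  1.941  0.049  0.671]
```

```bash
python3 -m jog '[[0.8,0.43,0,0],[0.8,0.43,0,0],[0.8,0.43,0,0],[0.8,0.43,0,0],[0.8,0.43,0,0],[-0.27,-0.91,0.3,0],[-0.27,-0.91,0.3,0],[-0.27,-0.91,0.3,0],[0,0,0,0]]'; python3 st.py
```

```text
clock: 36.65
eef_pos: [0.1185, 0.114, 0.221]
tcp_rot: [0.006, 0.553, 0.833, 0.009]
wrist_force: [0.9, 0.2, -3.0]
grip_width: 0.0134
grip_force: 47.1
tilt 1.22 az 22.2 xaz 112.86 R [[-0.389, 0.921, 0.02], [0.921, 0.388, 0.008], [-0.0, 0.021, -1.0]] q [ 3.450e-01 -9.890e-01 -6.400e-01  1.898e+00  1.000e-03  1.517e+00]
```

Un-tilted to 1.2°. Travelling back to the rack.

```bash
python3 plan.py .38 .09 .25 -37.4 7
```

```text
37.739471750978204 [[-0.44,0.83,-0.09,-0.89],[-0.52,0.78,-0.09,-0.89],[-0.59,0.73,-0.09,-0.89],[-0.65,0.68,-0.09,-0.89],[-0.71,0.61,-0.09,-0.89],[-0.77,0.54,-0.09,-0.89],[-0.81,0.47,-0.09,-0.89]]
```

```bash
python3 -m jog '[[-0.44,0.83,-0.09,-0.89],[-0.52,0.78,-0.09,-0.89],[-0.59,0.73,-0.09,-0.89],[-0.65,0.68,-0.09,-0.89],[-0.71,0.61,-0.09,-0.89],[-0.77,0.54,-0.09,-0.89],[-0.81,0.47,-0.09,-0.89],[0,0,0,0]]'; python3 plan.py .6012 -.2362 .25 -48 11
```

```text
clock: 37.45
eef_pos: [0.3855, 0.0885, 0.2509]
tcp_rot: [0.01, 0.259, 0.966, 0.007]
wrist_force: [-1.2, 1.2, -4.5]
grip_width: 0.0131
grip_force: 47.1
35.43903706868053 [[-0.79,-0.39,0.01,-0.727],[-0.76,-0.45,0.01,-0.727],[-0.72,-0.51,0.01,-0.727],[-0.68,-0.56,0.01,-0.727],[-0.64,-0.61,0.01,-0.727],[-0.59,-0.66,0.01,-0.727],[-0.54,-0.7,0.01,-0.727],[-0.48,-0.74,0.01,-0.727],[-0.42,-0.78,0.01,-0.727],[-0.36,-0.81,0.01,-0.727],[-0.3,-0.83,0.01,-0.727]]
```

```bash
python3 -m jog '[[-0.79,-0.39,0,-0.727],[-0.76,-0.45,0,-0.727],[-0.72,-0.51,0,-0.727],[-0.68,-0.56,0,-0.727],[-0.64,-0.61,0,-0.727],[-0.59,-0.66,0,-0.727],[-0.54,-0.7,0,-0.727],[-0.48,-0.74,0,-0.727],[-0.42,-0.78,0,-0.727],[-0.36,-0.81,0,-0.727],[-0.3,-0.83,0,-0.727],[0,0,0,0]]'; python3 st.py; python3 plan.py .6012 -.2362 .25 0 1; python3 - <<'E'
from h import *
c=snap('wrist'); w=cloud(c); s=read_state(); p=np.array(s['eef_pos'])
m=(abs(w[...,2]-.066)<.004)&(abs(w[...,0]-.6)<.06)&(abs(w[...,1]+.2354)<.13)
rc=cv2.minAreaRect((w[m][:,:2]*1e3).astype(np.float32)); print('rack',rc)
print(proj(c,[.6031,-.2354,.066]))
u,v=map(int,proj(c,[.6031,-.2354,.066])); h=90; v0=max(0,min(v-h,384-2*h)); u0=u-h
cv2.imwrite('pics/hole.png',cv2.resize(c['image'][v0:v0+2*h,u0:u0+2*h],(540,540),interpolation=cv2.INTER_CUBIC)[:,:,::-1]); print(u0,v0)
E
```

```text
clock: 38.65
eef_pos: [0.598, -0.2389, 0.25]
tcp_rot: [0.01, -0.155, 0.988, 0.001]
wrist_force: [-1.5, 0.5, -3.7]
grip_width: 0.0133
grip_force: 47.0
tilt 1.17 az 15.9 xaz -162.12 R [[-0.951, -0.307, 0.02], [-0.307, 0.952, 0.006], [-0.02, -0.001, -1.0]] q [-0.491  0.354  0.452  1.654  0.014 -0.803]
4.144193297752282 [[-0.1,0.04,0.0,0.0]]
rack ((603.387451171875, -235.27955627441406), (56.85902404785156, 210.3519287109375), 2.389888286590576)
(np.float64(254.40087911861357), np.float64(173.03635062174806))
164 83
```

View pics/hole.png

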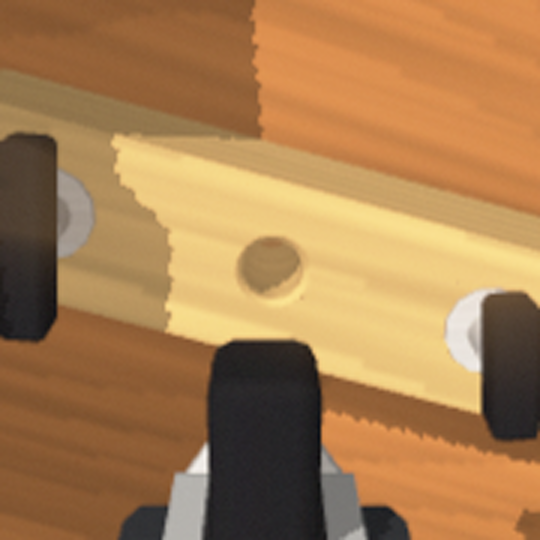

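Hole is at crop (270,271), exactly at the expected (.603,-.235), and the rack fits as 57 x 210 mm. Lowering.

```bash
python3 -m jog '[[-0.12,0.04,0.3,0],[0.02,0,0.8,0],[0.02,0,0.8,0],[0,0,0,0],[0,0,0,0]]'; python3 plan.py .6020 -.2358 .172 0 1
```

```text
clock: 39.2
eef_pos: [0.5986, -0.2299, 0.1768]
tcp_rot: [0.009, -0.158, 0.987, 0.003]
wrist_force: [0.1, 0.5, -2.1]
grip_width: 0.0135
grip_force: 47.0
8.296510196983753 [[-0.03,-0.17,0.12,0.0]]
```

```bash
python3 st.py
```

```text
tilt 1.11 az 26.3 xaz -161.83 R [[-0.95, -0.312, 0.017], [-0.312, 0.95, 0.009], [-0.019, 0.003, -1.0]] q [-0.479  0.336  0.284  1.507  0.016 -0.796]
```

```bash
python3 -m jog '[[-0.03,-0.17,0,0],[0,0,0,0],[0,0,0,0]]'; python3 plan.py .6020 -.2358 .172 0 1; python3 -m jog '[[0,0,0,0]]'; python3 plan.py .6020 -.2358 .172 0 1
```

```text
clock: 39.5
eef_pos: [0.6038, -0.2384, 0.18]
tcp_rot: [0.012, -0.157, 0.987, 0.001]
wrist_force: [-0.1, 0.1, -3.3]
grip_width: 0.0132
grip_force: 47.1
8.628415851763418 [[0.03,0.08,0.2,0.0]]
clock: 39.6
eef_pos: [0.6032, -0.2381, 0.1789]
tcp_rot: [0.011, -0.157, 0.987, 0.001]
wrist_force: [-0.2, -0.9, -3.7]
grip_width: 0.0136
grip_force: 47.1
7.367546125296834 [[0.02,0.06,0.17,0.0]]
```

```bash
python3 -m jog '[[0.02,0.05,0.1,0],[0,0,0,0],[0,0,0,0],[0,0,0,0]]'; python3 plan.py .6020 -.2358 .172 0 1; python3 -m jog '[[0,0,0,0],[0,0,0,0]]'; python3 plan.py .6020 -.2358 .172 0 1
```

```text
clock: 40.0
eef_pos: [0.6011, -0.2358, 0.1732]
tcp_rot: [0.01, -0.158, 0.987, 0.002]
wrist_force: [-0.5, -0.4, -4.4]
grip_width: 0.0129
grip_force: 47.1
1.510574130103755 [[-0.02,-0.01,0.03,0.0]]
clock: 40.2
eef_pos: [0.6013, -0.2359, 0.1735]
tcp_rot: [0.01, -0.158, 0.987, 0.002]
wrist_force: [-0.5, -0.5, -2.6]
grip_width: 0.0133
grip_force: 47.1
1.632812589759249 [[-0.02,-0.0,0.04,0.0]]
```

Within 1 mm. Descending gently, 75 mm in total.

```bash
python3 -m jog '[[-0.01,0,0.2,0],[0.01,0,0.25,0],[0.01,0,0.25,0],[0,0,0,0]]'; python3 plan.py .6020 -.2358 .0975 0 1; python3 -m jog '[[0,0,0.3,0],[0,0,0.3,0],[0,0,0,0]]'; python3 plan.py .6020 -.2358 .0975 0 1
```

```text
clock: 40.6
eef_pos: [0.5997, -0.235, 0.1419]
tcp_rot: [0.008, -0.157, 0.987, 0.004]
wrist_force: [-0.2, 0.9, -2.9]
grip_width: 0.0132
grip_force: 47.0
44.491916514081005 [[-0.03,-0.04,1.11,0.0]]
clock: 40.9
eef_pos: [0.6004, -0.2349, 0.1182]
tcp_rot: [0.008, -0.158, 0.987, 0.004]
wrist_force: [-0.6, -0.6, -3.9]
grip_width: 0.0132
grip_force: 47.0
20.774074204141826 [[-0.02,-0.04,0.52,0.0]]
```

```bash
python3 -m jog '[[-0.04,-0.02,0.2,0],[0,0,0.2,0],[0,0,0.06,0],[0,0,0,0],[0,0,0,0]]'; python3 plan.py .6020 -.2358 .0975 0 1
```

```text
clock: 41.4
eef_pos: [0.603, -0.2356, 0.1017]
tcp_rot: [0.009, -0.157, 0.987, 0.003]
wrist_force: [-3.1, 0.7, -6.2]
grip_width: 0.0134
grip_force: 46.8
4.369747746951186 [[0.03,0.0,0.11,0.0]]
```

```bash
python3 -m jog '[[0.02,0,0.06,0],[0,0,0.04,0],[0,0,0,0],[0,0,0,0]]'; python3 err.py | cut -c1-0; python3 -m jog '[[0,0,0,0],[0,0,0,0],[0,0,0,0],[0,0,0,0]]' 0.4; python3 -m jog '[[0,0,-0.5,0],[0,0,-1,0],[0,0,-1,0],[-0.8,0,-0.9,0],[0,0,0,0],[0,0,0,0]]'; python3 - <<'E'
from h import *
c=snap('wrist'); w=cloud(c)
for nm,y,y2 in(('large',-.2354,.03),('small',-.167,.02),('mid',-.305,.025)):
  m=(w[...,2]>.095)&(w[...,2]<.16)&(abs(w[...,0]-.6033)<.045)&(abs(w[...,1]-y)<y2)
  x=w[m]; print(nm,cv2.minAreaRect((x[:,:2]*1e3).astype(np.float32)),np.median(x[:,2]))
n=np.array([-.5735,-.012,.819])
a=snap('top','top_end.png')
E
```

```text
clock: 41.8
eef_pos: [0.6029, -0.2359, 0.0997]
tcp_rot: [0.01, -0.158, 0.987, 0.002]
wrist_force: [-4.9, 2.1, -1.1]
grip_width: 0.0132
grip_force: 47.6
clock: 42.2
eef_pos: [0.6045, -0.2364, 0.1003]
tcp_rot: [0.011, -0.158, 0.987, 0.001]
wrist_force: [0.8, -0.1, -0.3]
grip_width: 0.0342
grip_force: 0.0
clock: 42.8
eef_pos: [0.6327, -0.2273, 0.2375]
tcp_rot: [0.012, -0.158, 0.987, 0.001]
wrist_force: [-0.8, -0.1, -1.1]
grip_width: 0.0342
grip_force: 0.0
large ((604.081787109375, -235.99574279785156), (72.20734405517578, 13.865189552307129), 18.560077667236328) 0.10801475231092433
small ((600.3956298828125, -165.55616760253906), (40.37525177001953, 14.471736907958984), 22.01837730407715) 0.10775309277339476
mid ((606.25, -305.1363830566406), (55.057403564453125, 14.511131286621094), 14.027225494384766) 0.10787127194203644cut: invalid decreasing range
Try 'cut --help' for more information.
Exception ignored on flushing sys.stdout:
BrokenPipeError: [Errno 32] Broken pipe
```

The large key's bar top is back at 108.0 mm, so it is fully down, and the other two keys are unmoved. Handing in.

```bash
python3 -c "
from workcell import ticket; print(ticket.finish_job())"
```

```text
the job is handed in; nothing more can be done
None
```

The job is handed in after about 43 s: the spindle flat was set facing the screw, the screw was tightened to its stop with the large key, and that key is back fully down in its hole. I did not look at the spindle again after tightening, and the hand-in returned no verdict.

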